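# Shovel the used toy vehicles into the toy sanitiser and start it

## Robot

A 6-joint arm with a two-finger parallel gripper is mounted at the origin on the work surface. World frame = base frame: x ahead of the robot, y to its left, z up, the work surface at z = 0. Lengths are in m, angles in rad, forces in N, time in s.
With the tool pointing down it reaches from about 0.225 to 0.875 m from the base axis. Payload 3.4 kg.
Tool frame: the origin (TCP) lies at the very end of the fingers, on their centre line; the grasp point (between the pads) lies robot.grip_point_offset behind it (robot.grip_point_offset is the distance from the TCP to the grasp point, in m); x points along the fingers, y is the direction in which the jaws open and shut, and the axes are right-handed (so a half turn about x gives the same grasp; the last joint's range is limited). The gripper opens to 85 mm and grips with 20 to 120 N. Pads are 22 mm wide; open, the fingers measure 114 mm over their backs; the gripper's body (76 mm by 85 mm) begins 54 mm behind the grasp point. The pads swing forward as they close: fully open they stand 13 mm farther back than shut.
Start: joints at [0.981, 0.276, 1.505, -0, 1.361, -0.121], TCP at [0.26, 0.513, 0.211] pointing down, gripper open.
Joint ranges: [-2.89, 2.89], [-0.75, 2.08], [0.22, 2.7], [-1.18, 4.32], [0.11, 2.71], [-2.7, 2.7]. Speed limits (rad/s): [2.57, 2.57, 3.14, 3.14, 3.14, 3.14].

## Interface

Orientations are given as a rotation vector (axis times angle).
In Python, from cell import robot gives the robot as it stands.
- The arm moves only by the tool apply_moves, never from a script. Its argument "rows" is a list of rows, each a list of 2 entries, a list of its own where there are three numbers: the shift along the tool's x, y, z in cm, then the turn, a rotation vector about the tool's x, y, z in rad. In form: [[[x, y, z], [rx, ry, rz]], ...]. A call has 1 to 5 rows; each row is the pose to reach, as a shift and turn from the pose measured when the call began, along the tool's axes at that moment; what a row does not reach only later rows make up. A row lasts 1/8 s, in which the tool goes at most 62.5 mm and 10.7 degrees, less where a joint would pass 70% of its speed; a pose out of reach is approached as far as the arm can. A call with a gripper value outside its range is refused whole. "grip" is the closure, from -1 (fully open) to 1 (shut), set as the call begins (left out, the last holds). The fingers move at their own pace and stop on an object; "squeeze" is the grip in N (left out, the last holds). Time passes only in rows, so rows that repeat a pose let the fingers close. It gives the time, the measured TCP pose, the force and the opening at its end, in the units of the state.
- robot.get_state(): the state, without advancing time (a new reading comes with each control period).
- robot.snapshot(name): name is "scene" or "top" or "wrist"; returns the picture (420x560x3 uint8, red, green, blue); there is no depth.
- robot.camera_model(name): a dict with "fx", "fy", "cx", "cy" (pixels), "extrinsics" (4x4, takes a point from world to camera coordinates). Camera axes: x right, y up, looking along -z (the intrinsics and any distortion apply to the point x, -y, -z); pixel columns grow to the right and rows downward; lengths in m; the calibration is good to about 2 mm. A picture is of the moment at which its call begins: read the wrist's pose just before it. camera_model takes no time and is no camera call; for the wrist camera it gives the pose at the moment of the call.
- robot.job_done(): hands the job in, once; it reports no verdict.
The state is a dict: "time_s": time; "joints": joint angles; "dq": joint speeds; "tau": joint torques, N m; "tool_pos": TCP position; "ee_rot": TCP orientation; "wrist_force": force on the tool from outside, world axes, zero at the start; "ft_torque": the same for the moment, N m; "width": opening from 0.0 (shut) to 1.0 (fully open).
Only numpy, scipy, OpenCV 4.12 (cv2) and the standard library are available. Lean on these libraries where they do the work, as an engineer would, in place of code of your own. Each camera call takes 0.05 s, during which the arm holds its last target. There are 200 camera calls.

## Task

The toy vehicles left on the play table have been used: lay all of them on the blade of the flat hand shovel, carry the load over and press the front edge of the blade on the rim of the sanitiser's open basket, tipping the shovel and keeping its edge on the rim until every vehicle has slid off into the basket; never put a vehicle into the basket, or hold one over it, with the fingers. Once all are in, lay the shovel flat on its blue mat again, lengthways in the middle as it was, and turn the sanitiser's dial from off to the green mark. Leave the toy house, the blue cup and the wooden case where they are.

Things in the scene. Friction and masses are not known exactly. Their poses are not given: they have to be found in the camera images.
- shovel: flat hand shovel, 260 g: slippery aluminium blade 180 x 164 x 4 mm (vehicles slide at a slope of 14 to 21 degrees) with walls 16 mm high, 4 mm thick at both sides and the back, open at the front. A red upright handle stands behind it. Origin: centre of the blade's underside; +x to the open front edge (x = +90 mm), -x to the handle, z up
- shovel_handle (a point): centre of the shovel's handle, 50 mm above the underside (shovel frame -125, 0, 50 mm; same axes). The handle is an upright block 24 mm thick (along x), 70 mm wide (along y), from z = 0 to 78 mm, joined to the blade by a neck 40 mm wide and 12 mm high; both faces are free to be gripped from above across the 24 mm
- shovel_lip (a point): middle of the shovel's front edge, on the underside (shovel frame 90, 0, 0 mm)
- mat: blue mat fixed on the table, 290 x 210 x 4 mm, on which the shovel lies at the start and at the end. Origin: centre of its underside; x along its length, towards which the shovel's front points. The shovel lies in the middle when its origin is at x = +23 mm, y = 0, z = 4 mm of the mat
- sanitiser: white toy sanitiser, fixed: an open-topped square basket 230 x 230 mm outside, walls 8 mm thick, rim 90 mm above the table, floor 8 mm thick; along its +y side a solid control ledge 230 x 100 mm, also 90 mm high, with the dial. Origin: centre of the basket's underside; z up. The rims at -y, -x and +x are free
- dial (a joint): angle of the sanitiser's dial (rad): clicks into 0 = off (black dot), 0.8 = green dot, 1.6 = red dot; grows as it is turned clockwise seen from above; a detent takes about 0.12 N m to leave, and near a mark the dial snaps to it
- dial_grip (a point): point on the dial's vertical axis (sanitiser frame 0, 165 mm), 119 mm above the table, the height to grip. The dial's black bar grip is 49 mm long, 14 mm wide, from 99 to 129 mm above the table and turns with the dial, this point's x axis lying along it; at dial = 0 it lies along the sanitiser's x, its white line towards -x
- fire_engine: toy vehicle, may be absent: red fire engine with white ladder rails, 70 mm long (x), 34 mm wide (y), 40 mm high: the lower 24 mm is full size, above that the cab is 30 mm wide. About 60 g, wheels do not turn, slippery on the blade. Origin: centre of its underside; z up
- police_car: toy vehicle, may be absent: white police car with blue stripe and light bar, 70 mm long (x), 34 mm wide (y), 40 mm high: the lower 24 mm is full size, above that the cab is 30 mm wide. About 60 g, wheels do not turn, slippery on the blade. Origin: centre of its underside; z up
- bus: toy vehicle, may be absent: yellow bus with black stripe, 70 mm long (x), 34 mm wide (y), 40 mm high: the lower 24 mm is full size, above that the cab is 30 mm wide. About 60 g, wheels do not turn, slippery on the blade. Origin: centre of its underside; z up
- van: toy vehicle, may be absent: blue van, 70 mm long (x), 34 mm wide (y), 40 mm high: the lower 24 mm is full size, above that the cab is 30 mm wide. About 60 g, wheels do not turn, slippery on the blade. Origin: centre of its underside; z up
- truck: toy vehicle, may be absent: green truck with a brown wooden load, 70 mm long (x), 34 mm wide (y), 40 mm high: the lower 24 mm is full size, above that the cab is 30 mm wide. About 60 g, wheels do not turn, slippery on the blade. Origin: centre of its underside; z up
- toy_house: bystander: wooden house 110 mm wide with a red roof, about 95 mm high; origin at the centre of its underside. Leave it alone
- crayon_mug: bystander: blue cup, 76 mm across, 85 mm high; origin at the centre of its underside. Leave it alone
- test_case: bystander: flat wooden case 100 x 160 x 45 mm; origin at the centre of its underside. Leave it alone
There are look-alikes about, which are no part of the job. Leave any purple look-alike of the truck alone.

How it is judged:
By the outcome, as a careful person would: the job done as asked, in the order asked, and still so for the second after the job is handed in, with the robot touching nothing.
Of fire_engine, police_car, bus, van, truck only 2 to 4 are there at a start; the rules pass over those that are not, and their reading is None.
At some moment in a run one of fire_engine, police_car, bus, van, truck may be knocked a few centimetres aside while the robot is not near it.
It also fails if it takes over 210 s, if anything falls off the work surface, if the arm or the gripper's body presses on something with over 40 N, if the wrist force passes 120 N, or if a joint passes its speed limit or range.

## Working session

There is one attempt and no reset: what is moved stays moved. The work goes in short steps, Python scripts to look and compute and a tool call to move; the robot and the scene stay as the last step left them, time stands still between calls to the robot, and variables do not carry over. Pictures are saved under pics/ and viewed, on a budget of 18 in all, crops included, one or two more only if the job needs it, and the job is handed in when it is done.

Besides the shell and the picture viewer there is one more tool, called after "Call:" as name([rows], argument=value, ...), one row to a line, values as JSON. apply_moves: Moves the arm, as the interface text tells. Its arguments: {"type":"object","properties":{"rows":{"type":"array"},"grip":{"type":"number"},"squeeze":{"type":"number"}},"required":["rows"]}

```bash
ls; mkdir -p pics
python3 - <<'E'
from cell import robot
import cv2,numpy as np
s=robot.get_state();print(s, robot.grip_point_offset)
for n in("scene","top"):
    im=robot.snapshot(n);cv2.imwrite(f"pics/{n}0.png",im[:,:,::-1]);c=robot.camera_model(n);print(n,c)
E
```

```text
pics
{'time_s': 0.0, 'joints': array([ 9.81025462e-01,  2.76587131e-01,  1.50613745e+00, -8.85655006e-06,
        1.36066701e+00, -1.21020599e-01]), 'dq': array([ 0.00054619, -0.0003104 , -0.00061129,  0.00088947, -0.00067304,
        0.00106478]), 'tau': array([-1.13481648e-03, -4.16775370e+01, -2.45800227e+01, -6.71721900e-04,
        1.11780781e-02, -8.83907433e-06]), 'tool_pos': array([0.25947559, 0.51250203, 0.21034249]), 'ee_rot': array([ 0.36623701,  1.53998799, -0.36891115]), 'wrist_force': array([ 0.4533152 , -0.06906234,  0.11804472]), 'ft_torque': array([-0.03269375,  0.00769021,  0.01087283]), 'width': 1.0005428841490795} 0.0187
scene {'fx': 445.59438914126554, 'fy': 445.59438914126554, 'cx': 280.6368441333543, 'cy': 214.81869921471662, 'extrinsics': array([[ 0.23997782,  0.97058928,  0.01915974, -0.19166093],
       [-0.58714196,  0.12939662,  0.79907499,  0.23588538],
       [ 0.77309441, -0.20300976,  0.60092601, -1.56837139],
       [ 0.        ,  0.        ,  0.        ,  1.        ]])}
top {'fx': 406.99220338190014, 'fy': 406.99220338190014, 'cx': 271.8226237660995, 'cy': 209.2839010748822, 'extrinsics': array([[-0.0271199 , -0.99949263, -0.01670282,  0.06598135],
       [ 0.98195084, -0.02976526,  0.18677951, -0.55052075],
       [-0.18718191, -0.01133591,  0.98225986, -1.15724529],
       [ 0.        ,  0.        ,  0.        ,  1.        ]])}
```

View pics/scene0.png

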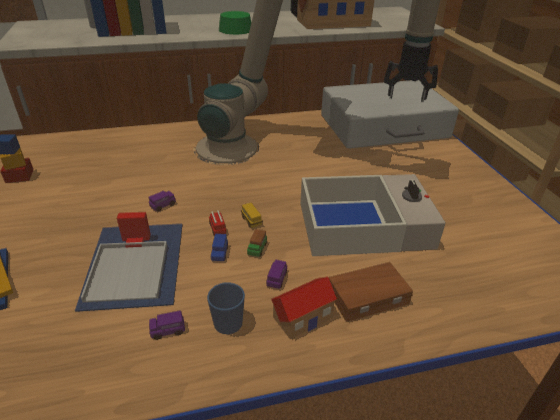

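View pics/top0.png

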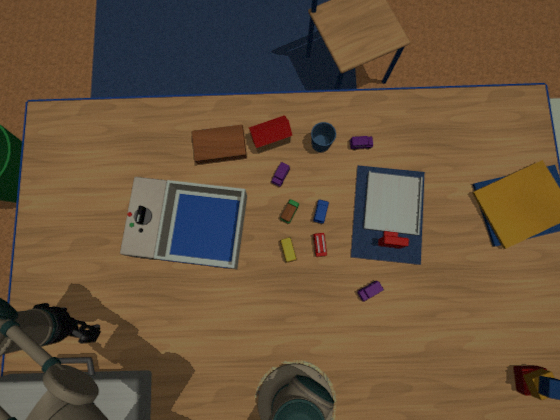

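The pictures show four vehicles: the truck at top (289,211), van (321,211), bus (288,250) and fire engine (320,245). There is no police car, and the purple ones are look-alikes. The shovel is at (393,205) on its mat pointing +x, and the sanitiser is at (205,225) with its dial at (143,215).

```bash
cat > h.py <<'E'
import numpy as np, cv2
from scipy.spatial.transform import Rotation as R
from cell import robot
def ray(cm,uv,z):
    E=cm["extrinsics"];Rm=E[:3,:3];c=-Rm.T@E[:3,3]
    u,v=uv;d=Rm.T@np.array([(u-cm["cx"])/cm["fx"],-(v-cm["cy"])/cm["fy"],-1.])
    return c+d*(z-c[2])/d[2]
def proj(cm,p):
    q=cm["extrinsics"][:3,:3]@np.asarray(p)+cm["extrinsics"][:3,3]
    return np.array([cm["cx"]+cm["fx"]*q[0]/-q[2],cm["cy"]-cm["fy"]*q[1]/-q[2]])
HSV={"fire_engine":[((0,150,60),(7,255,255)),((173,150,60),(180,255,255))],"bus":[((22,120,60),(34,255,255))],
 "van":[((100,150,60),(118,255,255))],"truck":[((45,90,30),(85,255,255))],"truckload":[((5,100,30),(16,255,150))]}
def mask(im,n):
    h=cv2.cvtColor(im,cv2.COLOR_RGB2HSV);m=0
    for a,b in HSV[n]: m=m|cv2.inRange(h,a,b)
    return m
def Rdown(yaw):
    "tool x down, tool y (jaws) along world heading yaw"
    y=np.array([np.cos(yaw),np.sin(yaw),0]);x=np.array([0,0,-1.])
    return R.from_matrix(np.c_[x,y,np.cross(x,y)])
def go(pos,rot,s=None):
    "shift cm / turn in tool axes from the measured pose"
    s=s or robot.get_state();R0=R.from_rotvec(s["ee_rot"])
    d=R0.inv().apply(np.asarray(pos)-s["tool_pos"])*100
    t=(R0.inv()*rot).as_rotvec()
    print(np.round(d,2).tolist(),np.round(t,3).tolist(), "n>=%.1f"%max(np.linalg.norm(d)/6.25,np.degrees(np.linalg.norm(t))/10.7))
E
cat > look.py <<'E'
from h import *
im=cv2.imread("pics/top0.png")[:,:,::-1].copy();cm=robot.camera_model("top")
roi=np.zeros(im.shape[:2],np.uint8);roi[190:270,265:345]=255
for n in HSV:
    c,_=cv2.findContours(mask(im,n)&roi,0,2)
    for k in c:
        if cv2.contourArea(k)>25:
            r=cv2.minAreaRect(k);b=np.array([ray(cm,p,.03)[:2] for p in cv2.boxPoints(r)])
            print(n,cv2.contourArea(k),np.round(r[0],1),b.mean(0).round(4),[ (round(float(np.linalg.norm(b[i+1]-b[i])),4),round(float(np.degrees(np.arctan2(*(b[i+1]-b[i])[::-1]))),1)) for i in (0,1)])
E
python3 - <<'E'
exec(open('look.py').read())
h=cv2.cvtColor(im,cv2.COLOR_RGB2HSV)
for n,lo,hi,box,z in [("mat",(100,80,20),(118,255,110),(345,160,430,270),.004),("handle",(0,150,60),(8,255,255),(370,225,415,255),.078),("floor",(108,150,60),(125,255,255),(150,170,250,270),.008),("blade",(0,0,90),(180,60,255),(355,165,430,235),.008)]:
    m=cv2.inRange(h,lo,hi);q=np.zeros_like(m);q[box[1]:box[3],box[0]:box[2]]=255;m&=q
    c=cv2.findContours(m,0,2)[0]; k=max(c,key=cv2.contourArea);b=np.array([ray(cm,p,z)[:2] for p in cv2.boxPoints(cv2.minAreaRect(k))])
    print(n,b.mean(0).round(4),b.round(3).tolist(),[round(float(np.linalg.norm(b[i+1]-b[i])),3) for i in(0,1)])
cv2.imwrite("pics/t1.png",cv2.resize(im[160:275,110:430,::-1],None,fx=2.5,fy=2.5,interpolation=cv2.INTER_CUBIC))
E
```

```text
fire_engine 168.5 [319.6 244.2] [ 0.4468 -0.0886] [(0.0336, -84.0), (0.0685, -175.4)]
bus 218.5 [287.8 249.2] [0.4346 0.0062] [(0.0329, -76.9), (0.0684, -167.4)]
van 170.5 [320.8 211.1] [ 0.5467 -0.0973] [(0.067, -14.5), (0.0293, -104.2)]
truck 35.0 [293.2 203.1] [ 0.5736 -0.0149] [(0.0138, -28.0), (0.0313, -118.9)]
truckload 5314.0 [304.5 229.5] [ 0.494  -0.0457] [(0.2408, -91.8), (0.2385, 176.6)]
mat [ 0.5374 -0.3077] [[0.404, -0.183], [0.693, -0.223], [0.669, -0.437], [0.383, -0.388]] [0.292, 0.216]
handle [ 0.4523 -0.3012] [[0.44, -0.263], [0.475, -0.27], [0.464, -0.34], [0.429, -0.332]] [0.036, 0.071]
floor [0.514  0.2593] [[0.435, 0.363], [0.622, 0.343], [0.592, 0.153], [0.407, 0.178]] [0.188, 0.193]
blade [ 0.5712 -0.3252] [[0.495, -0.223], [0.674, -0.256], [0.647, -0.43], [0.47, -0.392]] [0.182, 0.176]
```

View pics/t1.png

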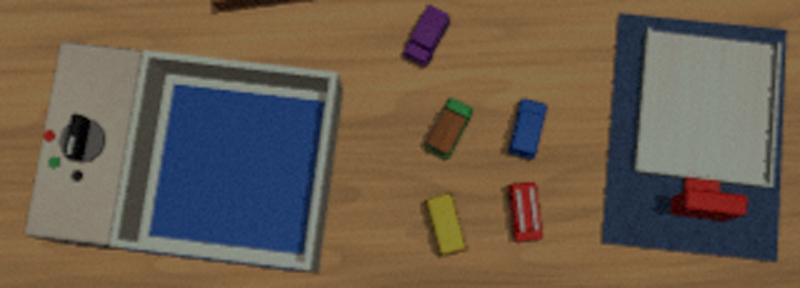

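The crop shows the dial bar along x at about (80,138), with the green dot at (55,162). The rim corners are at about (338,72) and (318,270), and the truck's long axis is at about -28°.

Run:
```python
from h import *
cm=robot.camera_model("top")
P={k:ray(cm,(110+u/2.5,160+v/2.5),z) for k,u,v,z in [("A",338,72,.09),("B",318,270,.09),("C",27,235,.09),("D",62,43,.09),("bar",81,138,.129),("truck",449,129,.035)]}
for k in P:print(k,P[k].round(4))
for a,b in["AB","BC","CD","DA"]:
    d=P[b]-P[a];print(a,b,np.linalg.norm(d).round(4),np.degrees(np.arctan2(d[1],d[0])).round(1))
s=robot.get_state();M=R.from_rotvec(s["ee_rot"]).as_matrix();print(M.round(3))
go((.46,-.10,.32),Rdown(np.pi/2))
```

```text
A [0.608  0.1255 0.09  ]
B [0.3804 0.1514 0.09  ]
C [0.4289 0.4815 0.09  ]
D [0.6532 0.4497 0.09  ]
bar [0.5317 0.4105 0.129 ]
truck [ 0.5468 -0.0029  0.035 ]
A B 0.2291 173.5
B C 0.3337 81.6
C D 0.2265 -8.1
D A 0.3273 -97.9
[[-0.001  0.452  0.892]
 [-0.001  0.892 -0.452]
 [-1.    -0.002 -0.   ]]
[-10.89, -45.6, 45.56] [-0.469, -0.001, 0.002] n>=10.5
```

Call:
apply_moves([
  [[-2,-4,4],[-0.05,0,0]],
  [[-4,-8.2,8.2],[-0.1,0,0]],
  [[-6,-12.5,12.5],[-0.15,0,0]],
  [[-8,-16.7,16.7],[-0.2,0,0]],
  [[-10,-21,21],[-0.25,0,0]],
])

```text
time_s: 0.72
tool_pos: [0.3511, 0.2317, 0.3101]
ee_rot: [0.169, 1.565, -0.171]
wrist_force: [0.4, -0.3, 0.4]
width: 0.999
```

Call:
apply_moves([
  [[-0.2,-4,4],[-0.05,0,0]],
  [[-0.3,-8.2,8.2],[-0.1,0,0]],
  [[-0.5,-12.5,12.5],[-0.15,0,0]],
  [[-0.7,-16.7,16.7],[-0.2,0,0]],
  [[-0.9,-21,21],[-0.25,0,0]],
])

```text
time_s: 1.35
tool_pos: [0.5117, -0.0203, 0.3191]
ee_rot: [-0.028, 1.572, 0.026]
wrist_force: [0.5, 1.0, 0.2]
width: 1.003
```

Run:
```python
from h import *
s=robot.get_state();print(s["tool_pos"],s["time_s"],s["joints"].round(2))
cm=robot.camera_model("wrist");im=robot.snapshot("wrist");np.save("w0.npy",im);cv2.imwrite("pics/w0.png",im[:,:,::-1])
import pickle;pickle.dump(cm,open("w0.pkl","wb"));print(cm)
print(proj(cm,[.45,-.09,.03]))
```

```text
[ 0.51167236 -0.0202822   0.31913143] 1.35 [-0.17  0.14  1.43 -0.    1.58 -1.78]
{'fx': 303.6543496865831, 'fy': 303.6543496865831, 'cx': 281.62807410223235, 'cy': 207.35450704907663, 'extrinsics': array([[-3.48936870e-02,  9.99391017e-01, -1.61011153e-04,
         3.75233219e-02],
       [-9.52661348e-01, -3.33108107e-02, -3.02203152e-01,
         5.58090435e-01],
       [-3.02024479e-01, -1.03915931e-02,  9.53243531e-01,
        -3.29805543e-01],
       [ 0.00000000e+00,  0.00000000e+00,  0.00000000e+00,
         1.00000000e+00]])}
[234.19941104 121.5006406 ]
```

View pics/w0.png

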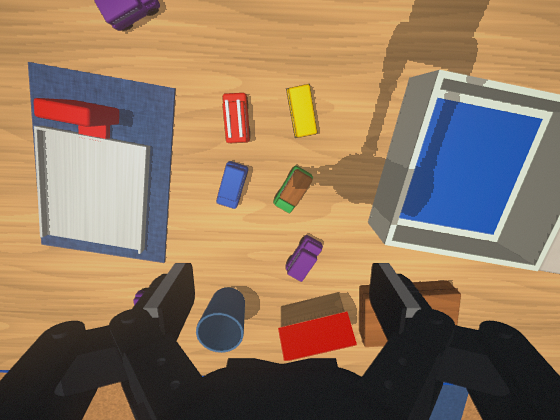

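The wrist view shows the fire engine (236,118), bus (302,110), van (232,185) and truck (293,189). It also shows the shovel blade at (93,190), with the handle at (75,110).

```bash
cat > look.py <<'E'
from h import *
def rects(im,cm,boxes,z=.03):
    out={}
    for n,(b,f) in boxes.items():
        roi=np.zeros(im.shape[:2],np.uint8);roi[b[1]:b[3],b[0]:b[2]]=255
        m=(f(cv2.cvtColor(im,cv2.COLOR_RGB2HSV)).astype(np.uint8)*255)&roi
        m=cv2.morphologyEx(m,cv2.MORPH_CLOSE,np.ones((5,5),np.uint8))
        c=cv2.findContours(m,0,2)[0];k=max(c,key=cv2.contourArea).reshape(-1,2)
        zz=z if np.isscalar(z) else z[n]
        w=np.array([ray(cm,p,zz)[:2] for p in k.astype(float)],np.float32)*1000
        r=cv2.minAreaRect(w);bx=cv2.boxPoints(r);e=[bx[1]-bx[0],bx[2]-bx[1]];e=max(e,key=np.linalg.norm)
        a=(np.degrees(np.arctan2(e[1],e[0]))+90)%180-90
        out[n]=(np.array(r[0]),a);print(n,np.round(r[0],1),"size",np.round(r[1],1),"yaw %.1f"%a)
    return out
sat=lambda h:h[...,1]>165
red=lambda h:(h[...,1]>165)&((h[...,0]<7)|(h[...,0]>172))
hue=lambda a,b,s=120,v=30:lambda h:(h[...,0]>=a)&(h[...,0]<=b)&(h[...,1]>s)&(h[...,2]>v)
E
python3 - <<'E'
from look import *
import pickle
im=np.load("w0.npy");cm=pickle.load(open("w0.pkl","rb"))
h=cv2.cvtColor(im,cv2.COLOR_RGB2HSV);print(h[150,260],h[185,297],h[205,285],h[110,302],h[185,232],h[120,150],h[200,90],h[100,55],h[128,92])
rects(im,cm,{"fire":((210,85,262,150),red),"bus":((280,75,325,145),hue(25,34)),"van":((208,155,255,215),hue(105,125)),"truck":((268,158,320,218),lambda h:hue(40,85,80)(h)|hue(0,13,120,0)(h))})
rects(im,cm,{"mat":((20,50,180,270),lambda h:hue(100,118,60)(h)|red(h)|((h[...,1]<60)&(h[...,2]>60))),"handle":((20,80,130,125),red),"blade":((20,110,160,270),lambda h:(h[...,1]<60)&(h[...,2]>100))},{"mat":.004,"handle":.078,"blade":.02})
E
```

```text
[ 16 129 217] [ 13 150 117] [ 63 138 176] [ 28 223 222] [112 150 194] [111  91 123] [ 30  12 216] [  2 168 105] [  1 193 222]
fire [445.  -87.8] size [67.5 34.8] yaw 4.7
bus [431.9   7.2] size [65.9 26.6] yaw 13.1
van [544.5 -96.1] size [31.  66.1] yaw -14.9
truck [547.8  -1.8] size [34.6 70.2] yaw -28.3
mat [ 536.  -304.8] size [212.4 290.9] yaw -7.8
handle [ 442.3 -295.7] size [81.5 28.9] yaw 81.9
blade [ 573.  -318.2] size [171.4 196.7] yaw -8.4
```

```bash
cat >> h.py <<'E'
def slot(sx,sy,o=(.5588,-.3083),yaw=-8.1):
    a=np.radians(yaw);return np.array([o[0]+sx*np.cos(a)-sy*np.sin(a),o[1]+sx*np.sin(a)+sy*np.cos(a)])
def way(*w):
    s=robot.get_state()
    for (x,y,z,yaw) in w: go((x,y,z),Rdown(np.radians(yaw)),s)
E
python3 - <<'E'
from h import *
way((.445,-.0878,.10,94.7),(.445,-.0878,.006,94.7))
E
```

```text
[21.87, -5.58, -7.37] [-0.051, 0.002, 0.009] n>=3.8
[31.27, -5.49, -7.39] [-0.051, 0.002, 0.009] n>=5.2
```

Call:
apply_moves([
  [[5,-1.4,-1.8],[-0.02,0,0]],
  [[10,-2.8,-3.6],[-0.03,0,0]],
  [[15,-4.2,-5.4],[-0.05,0,0]],
  [[20,-5.5,-7.3],[-0.05,0,0]],
  [[24,-5.6,-7.4],[-0.05,0.002,0.009]],
])

```text
time_s: 2.02
tool_pos: [0.4421, -0.088, 0.0767]
ee_rot: [-0.062, 1.573, 0.063]
wrist_force: [1.2, -0.7, 0.4]
width: 1.002
```

Run:
```python
from h import *
way((.445,-.0878,.006,94.7))
```

```text
[7.07, -0.01, 0.31] [-0.003, -0.003, -0.001] n>=1.1
```

Call:
apply_moves([
  [[4,0,0.3],[0,0,0]],
  [[6.5,0,0.3],[0,0,0]],
  [[7.0,0,0.3],[0,0,0]],
])

```text
time_s: 2.4
tool_pos: [0.4431, -0.087, 0.0051]
ee_rot: [-0.061, 1.577, 0.064]
wrist_force: [0.5, -0.3, 0.8]
width: 0.997
```

Call:
apply_moves([
  [[0,0,0],[0,0,0]],
  [[0,0,0],[0,0,0]],
  [[0,0,0],[0,0,0]],
  [[0,0,0],[0,0,0]],
  [[0,0,0],[0,0,0]],
], grip=1, squeeze=30)

```text
time_s: 3.02
tool_pos: [0.444, -0.0872, 0.0061]
ee_rot: [-0.061, 1.575, 0.064]
wrist_force: [0.1, 0.0, 6.3]
width: 0.341
```

Run:
```python
from h import *
for a in [(-.047,.037),(.032,.037),(-.047,-.037),(.032,-.037)]: print(slot(*a).round(4))
x,y=slot(-.047,.037)
way((.445,-.0878,.09,85),(x,y,.09,81.9),(x,y,.018,81.9))
```

```text
[ 0.5175 -0.265 ]
[ 0.5957 -0.2762]
[ 0.5071 -0.3383]
[ 0.5853 -0.3494]
[-8.39, -0.05, 0.05] [0.167, -0.005, -0.001] n>=1.3
[-8.45, -18.29, 5.87] [0.221, -0.005, -0.001] n>=3.4
[-1.25, -18.31, 5.91] [0.221, -0.005, -0.001] n>=3.1
```

Call:
apply_moves([
  [[-5,0,0],[0,0,0]],
  [[-8.4,-2,0.6],[0.05,0,0]],
  [[-8.4,-7.5,2.5],[0.12,-0.005,0]],
  [[-8.4,-13,4.3],[0.2,-0.005,0]],
  [[-8.4,-18.3,5.9],[0.22,-0.005,0]],
])

```text
time_s: 3.65
tool_pos: [0.5183, -0.2667, 0.0897]
ee_rot: [0.112, 1.567, -0.11]
wrist_force: [-0.1, 0.6, -0.8]
width: 0.34
```

Run:
```python
from h import *
x,y=slot(-.047,.037)
way((x,y,.015,81.9))
```

```text
[7.47, 0.14, -0.11] [-0.0, 0.0, -0.001] n>=1.2
```

Call:
apply_moves([
  [[3.5,0.1,-0.1],[0,0,0]],
  [[6.5,0.15,-0.1],[0,0,0]],
  [[7.5,0.15,-0.1],[0,0,0]],
  [[7.5,0.15,-0.1],[0,0,0]],
])

```text
time_s: 4.15
tool_pos: [0.5198, -0.2666, 0.0186]
ee_rot: [0.109, 1.562, -0.113]
wrist_force: [-1.3, 0.5, 18.2]
width: 0.345
```

Call:
apply_moves([
  [[0,0,0],[0,0,0]],
  [[0,0,0],[0,0,0]],
  [[-1,0,0],[0,0,0]],
  [[-5.5,0,0],[0,0,0]],
  [[-11,0,0],[0,0,0]],
], grip=-0.1)

```text
time_s: 4.78
tool_pos: [0.5181, -0.2656, 0.1286]
ee_rot: [0.111, 1.566, -0.111]
wrist_force: [0.9, -0.1, 0.5]
width: 0.554
```

Call:
apply_moves([
  [[-4,5,-3],[0,0,0]],
  [[-8,11,-5],[0,0,0]],
  [[-8,14,-6],[0,0,0]],
])

```text
time_s: 5.15
tool_pos: [0.4786, -0.1175, 0.211]
ee_rot: [0.111, 1.562, -0.113]
wrist_force: [0.5, 0.3, -0.1]
width: 0.549
```

Run:
```python
from h import *
import pickle
s=robot.get_state();print(s["tool_pos"],s["time_s"],s["joints"].round(2))
cm=robot.camera_model("wrist");im=robot.snapshot("wrist");np.save("w1.npy",im);cv2.imwrite("pics/w1.png",im[:,:,::-1])
pickle.dump(cm,open("w1.pkl","wb"))
```

```text
[ 0.4785993  -0.11745376  0.21098475] 5.15 [-0.38  0.15  1.68  0.    1.31 -1.81]
```

View pics/w1.png

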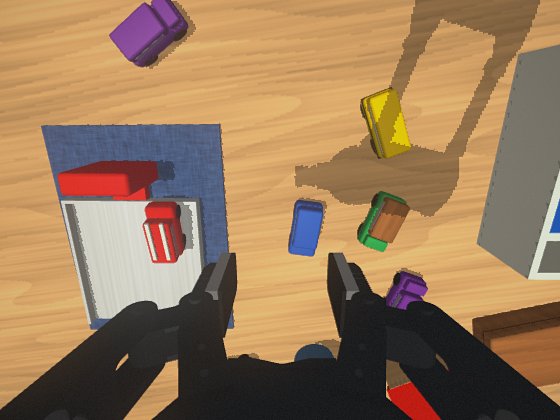

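The fire engine is on the blade at (163,232), rear right. The rear corners of the walls are at (62,203) and (200,200), and the mat corners at (42,126) and (220,125).

Run:
```python
from look import *
import pickle
im=np.load("w1.npy");cm=pickle.load(open("w1.pkl","rb"))
for n,p,z in[("rl",(62,203),.02),("rr",(201,199),.02),("ml",(42,126),.004),("mr",(220,125),.004)]:print(n,ray(cm,p,z).round(4))
for n,x,y in [("rl",-.09,.082),("rr",-.09,-.082)]:print("expect",n,slot(x,-y).round(4))
rects(im,cm,{"fire":((140,200,190,275),lambda h:red(h)|((h[...,1]<90)&(h[...,0]<10))),"van":((280,190,330,260),hue(105,125)),"bus":((350,80,420,165),hue(24,34)),"truck":((350,185,415,255),lambda h:hue(40,85,80)(h)|hue(0,13,130,0)(h))})
x,y=slot(-.047,-.037)
way((.5445,-.0961,.07,75),(.5445,-.0961,.009,75))
```

```text
rl [ 0.4704 -0.3868  0.02  ]
rr [ 0.4894 -0.2176  0.02  ]
ml [ 0.3791 -0.3883  0.004 ]
mr [ 0.4077 -0.1802  0.004 ]
expect rl [ 0.4581 -0.3768]
expect rr [ 0.4813 -0.2144]
fire [ 521.5 -269. ] size [50.1 83.7] yaw -3.6
van [543.1 -97. ] size [33.5 66.6] yaw -16.0
bus [432.3   6.2] size [70.3 35.8] yaw 13.3
truck [547.  -3.] size [43.9 70.8] yaw -29.2
[14.2, 2.37, 6.48] [0.122, 0.004, -0.006] n>=2.5
[20.3, 2.34, 6.45] [0.122, 0.004, -0.006] n>=3.4
```

Run:
```python
from look import *
import pickle
im=np.load("w1.npy");cm=pickle.load(open("w1.pkl","rb"))
b=cv2.resize(im[110:340,30:240,::-1],None,fx=2.6,fy=2.6,interpolation=cv2.INTER_CUBIC);o=b.copy()
def S(p,z,o=(.5588,-.3083)):
    w=slot(p[0],p[1],o);q=proj(cm,[w[0],w[1],z]);return tuple(int(v) for v in ((q-np.array([30,110])+.5)*2.6))
for ox,col in(((.5588,-.3083),(0,255,0)),):
    for x in(-.137,-.113):
        for y in(-.035,.035): cv2.circle(b,S((x,y),.082,ox),4,col,1);
    for y in(-.082,.082): cv2.circle(b,S((-.09,y),.024,ox),4,col,1);cv2.circle(b,S((.09,y),.024,ox),4,col,1)
cv2.imwrite("pics/c1.png",b)
```

```text
(no output)
```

View pics/c1.png

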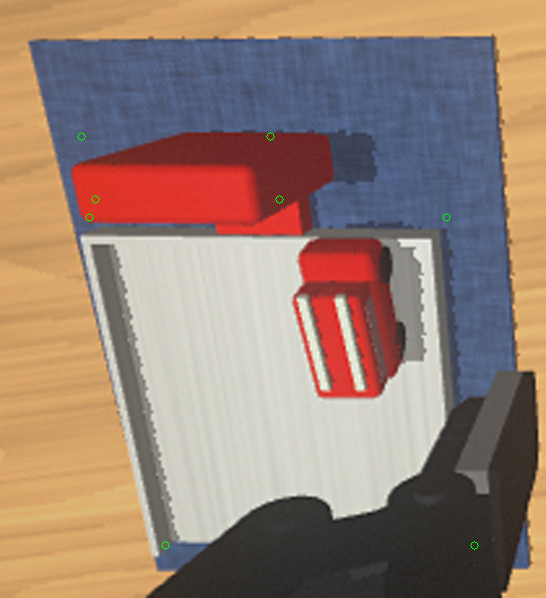

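Run:
```python
from look import *
import pickle
from scipy.optimize import least_squares
cm=pickle.load(open("w1.pkl","rb"))
c=lambda u,v:np.array([u/2.6-.5+30,v/2.6-.5+110])
O=[((-.137,-.035,.082),c(75,166)),((-.137,.035,.082),c(257,166)),((-.113,-.035,.082),c(75,223)),((-.113,.035,.082),c(253,223)),((-.09,-.082,.024),c(80,238)),((-.09,.082,.024),c(441,231)),((.09,-.082,.024),c(160,555))]
f=lambda p:np.concatenate([proj(cm,[*slot(a[0],a[1],p[:2],p[2]*100),a[2]])-q for a,q in O])
r=least_squares(f,[.56,-.31,-.08]);print(r.x,r.fun.reshape(-1,2).round(1))
def pt(x,y):
  a=np.radians(-8.1);d=np.array([r.x[0]-.536,r.x[1]+.305]);print("mat frame",np.array([[np.cos(a),np.sin(a)],[-np.sin(a),np.cos(a)]])@d)
pt(0,0)
```

```text
[ 0.56724631 -0.31586193 -0.07619007] [[-2.8 -1.3]
 [-1.2 -2. ]
 [ 2.9  0.4]
 [ 4.4 -0.2]
 [-0.2  0.3]
 [-3.1  1.8]
 [-0.6  2.4]]
mat frame [ 0.03246505 -0.00635092]
```

Call:
apply_moves([
  [[5,0.8,2.2],[0.04,0,0]],
  [[10,1.6,4.4],[0.08,0,0]],
  [[15,2.3,6.4],[0.125,0.004,-0.006]],
  [[19,2.3,6.4],[0.125,0.004,-0.006]],
  [[20.3,2.3,6.4],[0.125,0.004,-0.006]],
], grip=-0.6)

```text
time_s: 5.82
tool_pos: [0.5418, -0.0957, 0.0064]
ee_rot: [0.208, 1.567, -0.207]
wrist_force: [-0.7, 0.7, 0.3]
width: 0.802
```

Call:
apply_moves([
  [[0,0,0],[0,0,0]],
  [[0,0,0],[0,0,0]],
  [[0,0,0],[0,0,0]],
  [[0,0,0],[0,0,0]],
], grip=1)

```text
time_s: 6.32
tool_pos: [0.5429, -0.0962, 0.008]
ee_rot: [0.207, 1.564, -0.208]
wrist_force: [0.2, -0.4, 5.6]
width: 0.342
```

```bash
sed -i 's/o=(.5588,-.3083),yaw=-8.1/o=(.567,-.316),yaw=-8/' h.py
python3 - <<'E'
from h import *
print(robot.get_state()["tool_pos"])
x,y=slot(-.047,-.037);print(x,y)
s=robot.get_state()["tool_pos"]
way((s[0],s[1],.09,77),(x,y,.09,82),(x,y,.018,82))
E
```

```text
[ 0.54289042 -0.0961563   0.00800138]
0.5153079960336238 -0.3460987827983151
[-8.2, -0.0, -0.03] [-0.037, -0.003, 0.0] n>=1.3
[-8.2, -24.85, 3.84] [-0.125, -0.003, 0.0] n>=4.2
[-1.0, -24.85, 3.86] [-0.125, -0.003, 0.0] n>=4.0
```

Call:
apply_moves([
  [[-5,0,0],[0,0,0]],
  [[-8.4,-4,0.6],[-0.02,0,0]],
  [[-8.4,-10,1.6],[-0.05,-0.003,0]],
  [[-8.4,-16,2.6],[-0.09,-0.003,0]],
  [[-8.2,-21.5,3.4],[-0.125,-0.003,0]],
])

```text
time_s: 6.95
tool_pos: [0.5197, -0.3147, 0.0908]
ee_rot: [0.108, 1.567, -0.109]
wrist_force: [0.9, -0.1, -1.0]
width: 0.344
```

Call:
apply_moves([
  [[0,-3.3,0.4],[0,0,0]],
  [[3.5,-3.3,0.4],[0,0,0]],
  [[6.2,-3.3,0.4],[0,0,0]],
  [[6.2,-3.3,0.4],[0,0,0]],
])

```text
time_s: 7.45
tool_pos: [0.5174, -0.3468, 0.0269]
ee_rot: [0.11, 1.571, -0.107]
wrist_force: [0.2, -0.6, -0.5]
width: 0.343
```

Run:
```python
from h import *
x,y=slot(-.047,-.037)
way((x,y,.017,82))
```

```text
[0.99, 0.04, -0.22] [0.001, -0.003, -0.002] n>=0.2
```

Call:
apply_moves([
  [[0.5,0,-0.2],[0,0,0]],
  [[0.9,0,-0.2],[0,0,0]],
  [[0.9,0,-0.2],[0,0,0]],
])

```text
time_s: 7.82
tool_pos: [0.5157, -0.3465, 0.0184]
ee_rot: [0.11, 1.57, -0.107]
wrist_force: [0.2, 0.1, -0.6]
width: 0.342
```

Call:
apply_moves([
  [[0,0,0],[0,0,0]],
  [[0,0,0],[0,0,0]],
  [[-1,0,0],[0,0,0]],
  [[-5.5,0,0],[0,0,0]],
  [[-11,0,0],[0,0,0]],
], grip=-0.1)

```text
time_s: 8.45
tool_pos: [0.5153, -0.3463, 0.1292]
ee_rot: [0.111, 1.572, -0.107]
wrist_force: [-0.4, 0.1, 0.7]
width: 0.545
```

Call:
apply_moves([
  [[-2,5,-2],[0,0,0]],
  [[-5,11,-4],[0,0,0]],
  [[-8,17,-6],[0,0,0]],
  [[-9,22,-6],[0,0,0]],
])

```text
time_s: 8.95
tool_pos: [0.4861, -0.1217, 0.2218]
ee_rot: [0.111, 1.569, -0.109]
wrist_force: [-0.1, 0.5, 0.1]
width: 0.551
```

Run:
```python
from look import *
import pickle
s=robot.get_state();print(s["tool_pos"],s["time_s"],s["joints"].round(2))
cm=robot.camera_model("wrist");im=robot.snapshot("wrist");np.save("w2.npy",im);cv2.imwrite("pics/w2.png",im[:,:,::-1])
pickle.dump(cm,open("w2.pkl","wb"))
way((.547,-.003,.05,61.3),(.547,-.003,.008,61.3))
```

```text
[ 0.4861178  -0.12169441  0.22183025] 8.95 [-0.39  0.16  1.64  0.    1.35 -1.82]
[17.49, 11.61, 4.45] [0.366, -0.001, -0.01] n>=3.4
[21.69, 11.57, 4.44] [0.366, -0.001, -0.01] n>=4.0
```

View pics/w2.png

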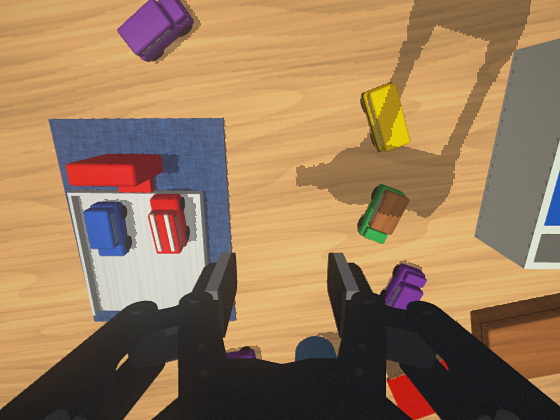

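The fire engine (168,225) and van (105,228) are both flat on the blade. The bus and truck haven't moved.

Call:
apply_moves([
  [[4.5,2.9,1.1],[0.1,0,0]],
  [[9,5.8,2.2],[0.2,0,0]],
  [[13.5,8.7,3.3],[0.3,0,0]],
  [[17.5,11.6,4.4],[0.366,0,-0.01]],
  [[19.5,11.6,4.4],[0.366,0,-0.01]],
], grip=-0.6)

```text
time_s: 9.62
tool_pos: [0.5467, -0.001, 0.0282]
ee_rot: [0.391, 1.538, -0.391]
wrist_force: [0.8, -0.4, 0.2]
width: 0.803
```

Run:
```python
from h import *
way((.547,-.003,.008,61.3))
```

```text
[2.02, -0.16, 0.13] [0.002, -0.002, 0.001] n>=0.3
```

Call:
apply_moves([
  [[1.2,-0.1,0.1],[0,0,0]],
  [[2.0,-0.15,0.1],[0,0,0]],
  [[2.0,-0.15,0.1],[0,0,0]],
])

```text
time_s: 10.0
tool_pos: [0.5468, -0.0033, 0.0084]
ee_rot: [0.392, 1.537, -0.392]
wrist_force: [0.4, 0.3, -0.2]
width: 0.796
```

Call:
apply_moves([
  [[0,0,0],[0,0,0]],
  [[0,0,0],[0,0,0]],
  [[0,0,0],[0,0,0]],
  [[0,0,0],[0,0,0]],
], grip=1)

```text
time_s: 10.5
tool_pos: [0.5475, -0.0036, 0.0093]
ee_rot: [0.391, 1.536, -0.392]
wrist_force: [-0.7, -1.3, 5.4]
width: 0.344
```

Run:
```python
from h import *
s=robot.get_state()["tool_pos"]
x,y=slot(.033,.038);print(x,y)
way((s[0],s[1],.09,70),(x,y,.09,82),(x,y,.03,82))
```

```text
0.6049674241049543 -0.28296252571950253
[-8.07, -0.0, -0.0] [-0.15, -0.001, 0.0] n>=1.3
[-8.08, -21.77, 18.42] [-0.36, -0.001, 0.0] n>=4.7
[-2.08, -21.77, 18.42] [-0.36, -0.001, 0.0] n>=4.6
```

Call:
apply_moves([
  [[-5,0,0],[0,0,0]],
  [[-8.2,-3,2.5],[-0.06,0,0]],
  [[-8.2,-7.5,6.3],[-0.15,0,0]],
  [[-8.2,-12,10.2],[-0.25,0,0]],
  [[-8.2,-16.5,14],[-0.36,0,0]],
])

```text
time_s: 11.12
tool_pos: [0.5915, -0.217, 0.0911]
ee_rot: [0.107, 1.569, -0.106]
wrist_force: [1.0, 0.2, -1.0]
width: 0.341
```

Run:
```python
from h import *
x,y=slot(.033,.038)
way((x,y,.09,82),(x,y,.018,82))
```

```text
[0.11, -6.36, 2.23] [0.004, -0.001, -0.0] n>=1.1
[7.31, -6.36, 2.23] [0.004, -0.001, -0.0] n>=1.6
```

Call:
apply_moves([
  [[0,-4.5,1.5],[0,0,0]],
  [[0.5,-6.4,2.2],[0,0,0]],
  [[4.5,-6.4,2.2],[0,0,0]],
  [[7.2,-6.4,2.2],[0,0,0]],
  [[7.3,-6.4,2.2],[0,0,0]],
])

```text
time_s: 11.75
tool_pos: [0.6033, -0.2816, 0.0159]
ee_rot: [0.109, 1.572, -0.104]
wrist_force: [0.7, 0.6, -0.8]
width: 0.337
```

Call:
apply_moves([
  [[0,0,0],[0,0,0]],
  [[0,0,0],[0,0,0]],
  [[-1,0,0],[0,0,0]],
  [[-5.5,0,0],[0,0,0]],
  [[-11,0,0],[0,0,0]],
], grip=-0.1)

```text
time_s: 12.38
tool_pos: [0.6033, -0.2816, 0.1271]
ee_rot: [0.109, 1.574, -0.104]
wrist_force: [0.0, -0.3, 0.8]
width: 0.547
```

Run:
```python
from h import *
way((.4323,.0065,.12,103.2),(.4323,.0065,.009,103.2))
```

```text
[0.91, 26.24, -20.82] [-0.366, -0.005, -0.004] n>=5.4
[12.01, 26.21, -20.76] [-0.366, -0.005, -0.004] n>=5.7
```

Call:
apply_moves([
  [[-2,4,-3],[-0.05,0,0]],
  [[-4,8.5,-6.5],[-0.1,0,0]],
  [[-5,13,-10],[-0.15,0,0]],
  [[-6,17,-14],[-0.2,0,0]],
  [[-6,21,-18.5],[-0.25,0,0]],
], grip=-0.6)

```text
time_s: 13.0
tool_pos: [0.4485, -0.0476, 0.1909]
ee_rot: [-0.089, 1.569, 0.094]
wrist_force: [-0.4, 1.1, 0.5]
width: 0.798
```

Run:
```python
from look import *
cm=robot.camera_model("wrist");im=robot.snapshot("wrist");cv2.imwrite("pics/w3.png",im[:,:,::-1])
print(proj(cm,[.4323,.0065,.03]))
h=cv2.cvtColor(im,cv2.COLOR_RGB2HSV);m=hue(24,34,150,60)(h).astype(np.uint8)
c=max(cv2.findContours(m,0,2)[0],key=cv2.contourArea);x,y,w,hh=cv2.boundingRect(c);print(x,y,w,hh)
rects(im,cm,{"bus":((x-4,y-4,x+w+4,y+hh+4),hue(24,34))})
way((.4323,.0065,.08,103.2),(.4323,.0065,.009,103.2))
```

```text
[331.51525139 176.91068487]
317 146 30 42
bus [423.8   4.1] size [52.8 33.4] yaw 13.3
[11.05, 4.76, -0.12] [-0.111, -0.009, -0.012] n>=1.9
[18.15, 4.68, -0.05] [-0.111, -0.009, -0.012] n>=3.0
```

Call:
apply_moves([
  [[5,2.4,0],[-0.05,0,0]],
  [[10,4.7,-0.1],[-0.11,-0.009,-0.012]],
  [[14.5,4.7,-0.1],[-0.11,-0.009,-0.012]],
  [[17.5,4.7,-0.1],[-0.11,-0.009,-0.012]],
  [[18,4.7,-0.1],[-0.11,-0.009,-0.012]],
])

```text
time_s: 13.68
tool_pos: [0.4308, 0.0068, 0.0098]
ee_rot: [-0.18, 1.566, 0.18]
wrist_force: [-0.0, -0.6, -1.6]
width: 0.802
```

Call:
apply_moves([
  [[0,0,0],[0,0,0]],
  [[0,0,0],[0,0,0]],
  [[0,0,0],[0,0,0]],
  [[0,0,0],[0,0,0]],
], grip=1)

```text
time_s: 14.18
tool_pos: [0.4323, 0.0064, 0.0111]
ee_rot: [-0.181, 1.562, 0.179]
wrist_force: [-0.7, -0.3, 7.1]
width: 0.34
```

Run:
```python
from h import *
s=robot.get_state()["tool_pos"]
x,y=slot(.033,-.037);print(x,y)
way((s[0],s[1],.12,90),(.53,-.15,.12,82),(x,y,.12,82),(x,y,.03,82))
```

```text
0.5945294415329494 -0.3572326308751203
[-10.89, -0.01, 0.01] [0.229, 0.001, 0.001] n>=1.7
[-10.87, -17.46, 5.97] [0.369, 0.001, 0.001] n>=3.4
[-10.85, -39.11, 7.54] [0.369, 0.001, 0.001] n>=6.6
[-1.85, -39.1, 7.54] [0.369, 0.001, 0.001] n>=6.4
```

Call:
apply_moves([
  [[-5,0,0],[0,0,0]],
  [[-10,-2,1],[0.08,0,0]],
  [[-10.9,-8,3],[0.18,0,0]],
  [[-10.9,-13.5,4.6],[0.28,0,0]],
  [[-10.9,-19,6],[0.37,0,0]],
])

```text
time_s: 14.8
tool_pos: [0.5349, -0.1666, 0.1213]
ee_rot: [0.112, 1.565, -0.114]
wrist_force: [-0.2, 1.4, -1.6]
width: 0.344
```

Run:
```python
from h import *
x,y=slot(.033,-.037)
way((x,y,.12,82),(x,y,.03,82))
```

```text
[0.17, -18.01, 8.64] [-0.004, 0.003, 0.001] n>=3.2
[9.17, -18.01, 8.61] [-0.004, 0.003, 0.001] n>=3.5
```

Call:
apply_moves([
  [[0,-5,2.4],[0,0,0]],
  [[0,-10,4.8],[0,0,0]],
  [[0,-15,7.2],[0,0,0]],
  [[0.2,-18,8.6],[0,0,0]],
  [[2,-18,8.6],[0,0,0]],
])

```text
time_s: 15.42
tool_pos: [0.5955, -0.3607, 0.1024]
ee_rot: [0.112, 1.561, -0.118]
wrist_force: [-0.7, -0.6, -0.6]
width: 0.343
```

Run:
```python
from h import *
x,y=slot(.033,-.037)
way((x,y,.02,82))
```

```text
[8.24, 0.36, -0.21] [-0.007, 0.007, 0.003] n>=1.3
```

Call:
apply_moves([
  [[4,0.3,-0.2],[-0.005,0.005,0]],
  [[7,0.36,-0.2],[-0.007,0.007,0.003]],
  [[8.2,0.36,-0.2],[-0.007,0.007,0.003]],
  [[8.2,0.36,-0.2],[-0.007,0.007,0.003]],
])

```text
time_s: 15.92
tool_pos: [0.5942, -0.3561, 0.0202]
ee_rot: [0.11, 1.569, -0.109]
wrist_force: [-0.7, -0.2, -0.3]
width: 0.341
```

Call:
apply_moves([
  [[0,0,0],[0,0,0]],
  [[0,0,0],[0,0,0]],
  [[-1,0,0],[0,0,0]],
  [[-5.5,0,0],[0,0,0]],
  [[-11,0,0],[0,0,0]],
], grip=-0.1)

```text
time_s: 16.55
tool_pos: [0.5937, -0.3558, 0.131]
ee_rot: [0.111, 1.571, -0.108]
wrist_force: [0.0, -0.8, -0.4]
width: 0.549
```

Run:
```python
from h import *
hx,hy=slot(-.125,0);print(hx,hy)
way((.40,hy+.0,.25,-8))
```

```text
0.4432164914073037 -0.2986033623799918
[-11.84, 2.99, -20.01] [1.571, -0.003, 0.001] n>=8.4
```

Call:
apply_moves([
  [[-2.5,0.6,-4],[0.175,0,0]],
  [[-5,1.2,-8],[0.35,0,0]],
  [[-7.5,1.8,-12],[0.525,0,0]],
  [[-10,2.4,-16],[0.7,0,0]],
  [[-11.8,3,-20],[0.875,0,0]],
], grip=-1)

```text
time_s: 17.18
tool_pos: [0.3992, -0.2985, 0.2519]
ee_rot: [0.794, 1.421, -0.795]
wrist_force: [1.2, -0.5, -0.1]
width: 0.999
```

Call:
apply_moves([
  [[0,0,0],[0.17,0,0]],
  [[0,0,0],[0.35,0,0]],
  [[0,0,0],[0.52,0,0]],
  [[0,0,0],[0.69,0,0]],
])

```text
time_s: 17.68
tool_pos: [0.3991, -0.2985, 0.2531]
ee_rot: [1.314, 1.135, -1.315]
wrist_force: [0.0, -0.4, 0.9]
width: 1.002
```

Run:
```python
from look import *
import pickle
s=robot.get_state();print(s["tool_pos"],s["joints"].round(2))
cm=robot.camera_model("wrist");im=robot.snapshot("wrist");np.save("w4.npy",im);cv2.imwrite("pics/w4.png",im[:,:,::-1])
pickle.dump(cm,open("w4.pkl","wb"))
b=im[:,:,::-1].copy()
for x in(-.137,-.113):
    for y in(-.035,.035):
        w=slot(x,y);cv2.circle(b,tuple(int(v) for v in proj(cm,[*w,.082])),3,(0,255,0),1)
cv2.imwrite("pics/w4.png",b)
```

```text
[ 0.39913024 -0.29853639  0.25307548] [-0.78  0.14  1.59 -0.    1.42 -0.64]
```

View pics/w4.png

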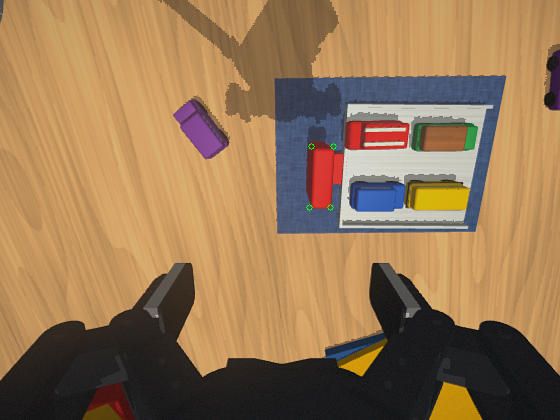

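All four vehicles lie inside the walls of the blade: (377,136), (443,137), (377,196) and (437,196). The handle's top at (322,177) coincides with my predicted corners.

Run:
```python
from h import *
hx,hy=slot(-.125,0)
way((hx,hy,.13,-8),(hx,hy,.03,-8))
```

```text
[12.3, 4.34, -0.66] [-0.009, 0.002, -0.001] n>=2.1
[22.3, 4.33, -0.68] [-0.009, 0.002, -0.001] n>=3.6
```

Call:
apply_moves([
  [[4,2,-0.3],[0,0,0]],
  [[8.5,4.3,-0.7],[-0.009,0.002,0]],
  [[12.3,4.3,-0.7],[-0.009,0.002,0]],
  [[12.3,4.3,-0.7],[-0.009,0.002,0]],
], grip=0.2)

```text
time_s: 18.23
tool_pos: [0.4411, -0.2966, 0.128]
ee_rot: [1.311, 1.147, -1.311]
wrist_force: [0.0, 0.8, -0.0]
width: 0.397
```

Run:
```python
from h import *
hx,hy=slot(-.125,0)
way((hx,hy,.031,-8))
cm=robot.camera_model("wrist");im=robot.snapshot("wrist")
b=im[:,:,::-1].copy()
for x in(-.137,-.113):
    for y in(-.035,.035):
        w=slot(x,y);cv2.circle(b,tuple(int(v) for v in proj(cm,[*w,.082])),3,(0,255,0),1)
cv2.imwrite("pics/w5.png",b)
```

```text
[9.7, 0.27, 0.21] [0.002, -0.004, 0.004] n>=1.6
```

View pics/w5.png

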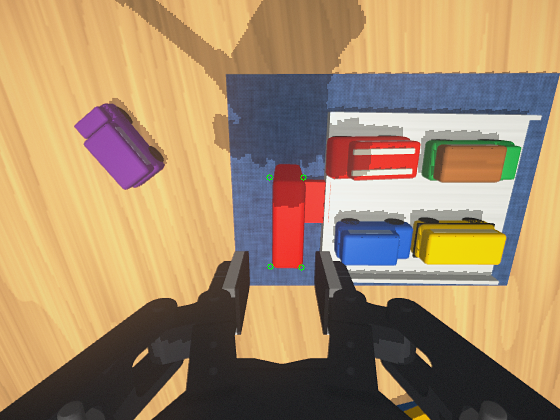

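Call:
apply_moves([
  [[4,0.35,0.2],[0,0,0]],
  [[7.5,0.4,0.2],[0,0,0]],
  [[9.5,0.4,0.2],[0,0,0]],
  [[9.7,0.4,0.2],[0,0,0]],
])

```text
time_s: 18.77
tool_pos: [0.4466, -0.301, 0.0341]
ee_rot: [1.31, 1.141, -1.309]
wrist_force: [0.5, 0.2, -0.2]
width: 0.402
```

Call:
apply_moves([
  [[0,0,0],[0,0,0]],
  [[0,0,0],[0,0,0]],
  [[0,0,0],[0,0,0]],
  [[0,0,0],[0,0,0]],
], grip=1, squeeze=110)

```text
time_s: 19.27
tool_pos: [0.4473, -0.3018, 0.0356]
ee_rot: [1.31, 1.138, -1.308]
wrist_force: [-1.2, -0.2, 6.4]
width: 0.259
```

Call:
apply_moves([
  [[-0.7,0,0],[0,0,0]],
  [[-2,0,0],[0,0,0]],
  [[-4,0,0],[0,0,0]],
  [[-5.5,0,0],[0,0,0]],
  [[-6,0,0],[0,0,0]],
])

```text
time_s: 19.9
tool_pos: [0.4476, -0.3021, 0.0968]
ee_rot: [1.31, 1.136, -1.307]
wrist_force: [0.3, -0.8, -6.4]
width: 0.255
```

```bash
cat >> h.py <<'E'
GX,GY,GZ=-.125,-.0026,.0316   # TCP in the shovel frame
def shov(s=None):
    "shovel pose from the tool pose: R (cols x,y,z), origin"
    s=s or robot.get_state();M=R.from_rotvec(s["ee_rot"]).as_matrix()
    S=np.c_[M[:,1],-M[:,2],-M[:,0]];return S,s["tool_pos"]-S@[GX,GY,GZ]
def tool_for(lip,head,pitch,up=0):
    "TCP pos, Rot with the lip at a point, heading deg, nose-down deg"
    a,p=np.radians([head,pitch]);h=np.array([np.cos(a),np.sin(a),0]);k=np.array([0,0,1.])
    x=h*np.cos(p)-k*np.sin(p);z=h*np.sin(p)+k*np.cos(p);y=np.cross(z,x)
    return np.asarray(lip)+x*(GX-.09)+y*GY+z*GZ, R.from_matrix(np.c_[-z,x,-y])
E
python3 - <<'E'
from h import *
import pickle
s=robot.get_state();print(s["wrist_force"].round(1),s["ft_torque"].round(2),s["tool_pos"])
S,o=shov(s);print(o,S.round(3))
cm=robot.camera_model("wrist");im=robot.snapshot("wrist");b=im[:,:,::-1].copy()
for p in[(-.137,-.035,.078),(-.137,.035,.078),(-.113,-.035,.078),(-.113,.035,.078),(-.09,-.082,.02),(-.09,.082,.02),(.09,-.082,.02),(.09,.082,.02)]:
    cv2.circle(b,tuple(int(v) for v in proj(cm,o+S@p)),3,(0,255,0),1)
cv2.imwrite("pics/w6.png",b)
c0=pickle.load(open("w0.pkl","rb"))
for p in[(388,243),(441,71)]:print(ray(c0,p,.09))
E
```

```text
[ 0.3 -0.8 -6.4] [ 0.03  0.47 -0.05] [ 0.44763536 -0.30206631  0.09682412]
[ 0.57194905 -0.31666562  0.06578724] [[ 0.991  0.137 -0.004]
 [-0.137  0.991  0.003]
 [ 0.005 -0.002  1.   ]]
[0.60536554 0.13371046 0.09      ]
[0.38137149 0.16532436 0.09      ]
```

View pics/w6.png

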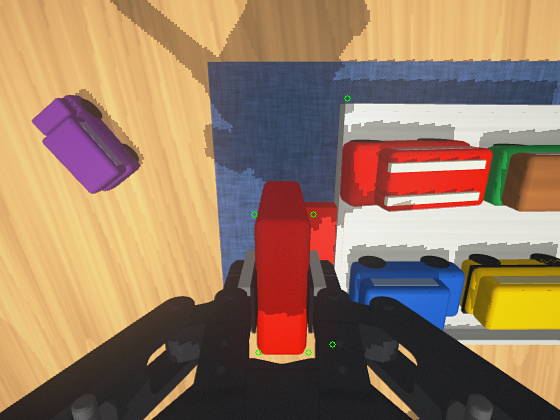

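The handle is square in the fingers, and the shovel hangs level with all its vehicles; the predicted corners are within about 5 px.

Run:
```python
from h import *
way((.447,-.302,.17,-8),(.455,-.13,.17,82))
```

```text
[-7.31, -0.02, 0.02] [0.003, 0.002, -0.004] n>=1.2
[-7.36, -1.58, -17.12] [-1.568, 0.005, -0.002] n>=8.4
```

Call:
apply_moves([
  [[-1,0,0],[0,0,0]],
  [[-3,0,-0.2],[-0.02,0,0]],
  [[-5,0,-0.8],[-0.08,0,0]],
  [[-6.7,-0.1,-1.6],[-0.15,0,0]],
  [[-7.3,-0.2,-2.2],[-0.2,0,0]],
])

```text
time_s: 20.58
tool_pos: [0.4486, -0.2798, 0.171]
ee_rot: [1.161, 1.232, -1.16]
wrist_force: [-0.4, 0.4, -4.9]
width: 0.26
```

Call:
apply_moves([
  [[0,0,-0.5],[-0.04,0,0]],
  [[0,0,-1.6],[-0.13,0,0]],
  [[0,0,-2.9],[-0.23,0,0]],
  [[0,0,-4.2],[-0.33,0,0]],
  [[0,0,-4.8],[-0.38,0,0]],
])

```text
time_s: 21.2
tool_pos: [0.4449, -0.2309, 0.1702]
ee_rot: [0.872, 1.383, -0.873]
wrist_force: [-0.3, 0.9, -5.9]
width: 0.261
```

Call:
apply_moves([
  [[0,0.2,-0.5],[-0.04,0,0]],
  [[0,0.7,-1.5],[-0.13,0,0]],
  [[0,1.3,-2.7],[-0.23,0,0]],
  [[0,1.9,-4.0],[-0.33,0,0]],
  [[0,2.3,-4.6],[-0.38,0,0]],
])

```text
time_s: 21.82
tool_pos: [0.4454, -0.1788, 0.1698]
ee_rot: [0.578, 1.488, -0.58]
wrist_force: [0.1, 0.4, -5.1]
width: 0.26
```

Run:
```python
from h import *
way((.455,-.13,.17,82))
s=robot.get_state();print(s["tool_pos"],shov(s)[0].round(3))
```

```text
[-0.03, 4.25, -2.58] [-0.601, 0.004, 0.001] n>=3.2
[ 0.44537058 -0.1788423   0.16980843] [[ 0.675 -0.738 -0.003]
 [ 0.738  0.675  0.003]
 [ 0.    -0.004  1.   ]]
```

Call:
apply_moves([
  [[0,0.3,-0.2],[-0.04,0,0]],
  [[0,1,-0.6],[-0.14,0,0]],
  [[0,2,-1.2],[-0.25,0,0]],
  [[0,2.8,-1.7],[-0.35,0,0]],
  [[0,3.2,-2.0],[-0.4,0,0]],
])

```text
time_s: 22.45
tool_pos: [0.4527, -0.1418, 0.1697]
ee_rot: [0.263, 1.55, -0.267]
wrist_force: [-0.2, 0.1, -5.0]
width: 0.26
```

Call:
apply_moves([
  [[0,0.2,-0.1],[-0.04,0,0]],
  [[0,0.5,-0.2],[-0.1,0,0]],
  [[0,0.8,-0.3],[-0.16,0,0]],
  [[0,1,-0.4],[-0.2,0.004,0]],
  [[0,1,-0.4],[-0.2,0.004,0]],
])

```text
time_s: 23.08
tool_pos: [0.4525, -0.1313, 0.1698]
ee_rot: [0.106, 1.567, -0.111]
wrist_force: [0.2, -0.4, -5.1]
width: 0.261
```

Run:
```python
from h import *
import pickle
s=robot.get_state();print(s["tool_pos"],shov(s)[0].round(3),shov(s)[1])
cm=robot.camera_model("wrist");im=robot.snapshot("wrist");cv2.imwrite("pics/w7.png",im[:,:,::-1]);pickle.dump(cm,open("w7.pkl","wb"))
```

```text
[ 0.45251831 -0.13128643  0.16975766] [[ 0.138 -0.99  -0.001]
 [ 0.99   0.138  0.003]
 [-0.003 -0.001  1.   ]] [ 0.46715206 -0.00721191  0.13779379]
```

View pics/w7.png

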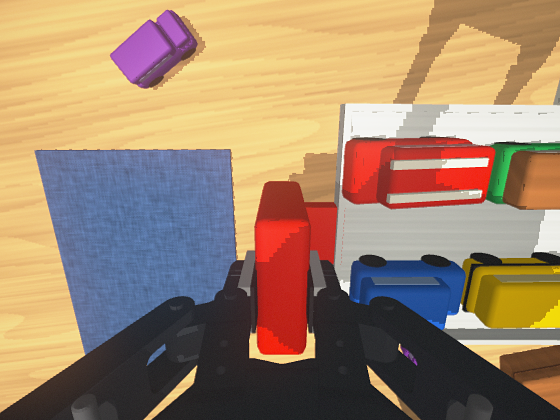

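Call:
apply_moves([
  [[0.3,0.4,0.1],[0,0,0]],
  [[1,1.4,0.3],[0,0,0]],
  [[1.8,2.8,0.6],[0,0,0]],
  [[2.4,3.7,0.8],[0,0,0]],
  [[2.5,4,0.8],[0,0,0]],
])

```text
time_s: 23.75
tool_pos: [0.4657, -0.0918, 0.1439]
ee_rot: [0.106, 1.569, -0.11]
wrist_force: [-0.8, 0.9, -5.8]
width: 0.257
```

Run:
```python
from h import *
S,o=shov();print("lip",o+S@[.09,0,0])
out=[]
for n,(a,b,c,d),f in[("scene",(290,160,450,260),5),("top",(165,170,265,285),4.8)]:
    cm=robot.camera_model(n);im=robot.snapshot(n)[:,:,::-1];cv2.imwrite(f"pics/{n}1.png",im)
    for p in[(.09,-.082,0),(.09,.082,0)]:print(n,"lipcorner",proj(cm,o+S@p).round(1))
    out.append(cv2.resize(im[b:d,a:c],None,fx=f,fy=f,interpolation=cv2.INTER_CUBIC)); print(out[-1].shape)
out[0]=cv2.resize(im*0,(1,1)) if 0 else out[0]
cv2.imwrite("pics/c2s.png",out[0]);
s0=cv2.imread("pics/scene1.png")[165:255,275:405];t0=cv2.imread("pics/top1.png")[175:275,170:270]
A=cv2.resize(s0,None,fx=3.3,fy=3.3,interpolation=2);B=cv2.resize(t0,None,fx=3.6,fy=3.6,interpolation=2)
W=np.zeros((max(A.shape[0],B.shape[0]),A.shape[1]+B.shape[1],3),np.uint8);W[:A.shape[0],:A.shape[1]]=A;W[:B.shape[0],A.shape[1]:]=B
print(A.shape,B.shape);cv2.imwrite("pics/c2.png",W)
```

```text
lip [0.49245861 0.12144197 0.11171857]
scene lipcorner [303.4 213.8]
scene lipcorner [294.6 177.7]
(500, 800, 3)
top lipcorner [250.1 198.6]
top lipcorner [243.  256.2]
(552, 480, 3)
(297, 429, 3) (360, 360, 3)
```

View pics/c2.png

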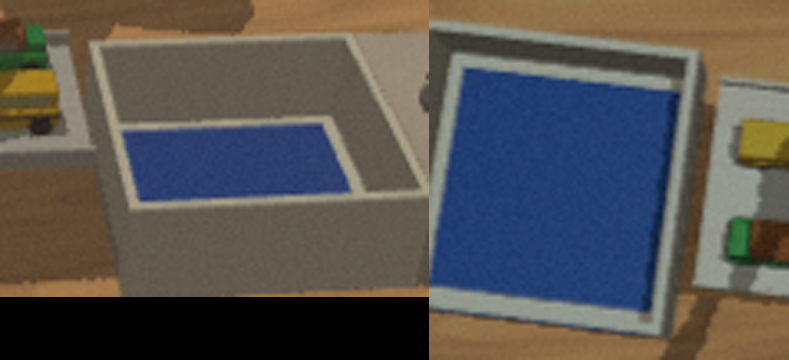

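The scene crop shows the -y rim running from (90,42) to (130,207). The top crop shows the lip's corners at (720,78) and (694,285), about 15–25 px short of the rim, and all the vehicles still on the blade.

Run:
```python
from h import *
cs=robot.camera_model("scene");ct=robot.camera_model("top")
for p in[(90,42),(130,207),(101,44),(137,207)]:print("scene",ray(cs,(p[0]/3.3+274.7,p[1]/3.3+164.7),.09).round(4))
im=cv2.imread("pics/top1.png").astype(int)
for r in(200,215,230,245,258):
    print(r,im[r,228:256].sum(1).tolist())
for u,v in[(240,230)]:print(ray(ct,(u,v),.09),ray(ct,(u+1,v),.09))
S,o=shov();print("lip proj scene",[ (proj(cs,o+S@p)) for p in((.09,-.082,0),(.09,.082,0))])
```

```text
scene [0.3812 0.1632 0.09  ]
scene [0.6044 0.1293 0.09  ]
scene [0.3862 0.1715 0.09  ]
scene [0.6056 0.1343 0.09  ]
200 [205, 211, 214, 209, 210, 222, 228, 233, 231, 217, 232, 236, 343, 430, 446, 323, 225, 201, 254, 314, 328, 329, 385, 433, 433, 445, 443, 433]
215 [214, 209, 218, 211, 196, 215, 213, 172, 128, 171, 361, 439, 436, 328, 238, 213, 172, 168, 184, 176, 323, 417, 441, 441, 438, 341, 280, 271]
230 [225, 216, 222, 214, 227, 161, 133, 166, 358, 431, 450, 317, 207, 211, 184, 195, 185, 205, 302, 415, 444, 439, 443, 445, 445, 440, 450, 448]
245 [222, 215, 218, 164, 123, 204, 371, 435, 442, 314, 205, 199, 191, 197, 178, 196, 302, 417, 442, 449, 447, 441, 414, 327, 205, 189, 207, 213]
258 [220, 170, 132, 159, 353, 434, 443, 338, 227, 201, 229, 278, 300, 291, 312, 296, 228, 193, 193, 191, 182, 192, 213, 281, 317, 309, 308, 314]
[0.48761065 0.1421613  0.09      ] [0.48752654 0.13930407 0.09      ]
lip proj scene [array([303.18691707, 213.69107957]), array([294.42326834, 177.6234793 ])]
```

Run:
```python
from h import *
s=robot.get_state()
for z,p in[(.108,0),(.095,3),(.090,6)]:
    go(*tool_for((.4955,.149,z),81.8,p),s)
```

```text
[0.47, 2.82, -0.24] [0.006, 0.0, 0.003] n>=0.5
[0.65, 3.01, -0.23] [0.006, 0.001, -0.049] n>=0.5
[0.04, 3.26, -0.23] [0.006, 0.001, -0.102] n>=0.5
```

Call:
apply_moves([
  [[0.1,0.5,0],[0,0,0]],
  [[0.2,1.5,-0.1],[0,0,0]],
  [[0.4,2.5,-0.2],[0,0,0]],
  [[0.5,2.8,-0.2],[0.005,0,-0.01]],
  [[0.6,3.0,-0.2],[0.005,0,-0.04]],
])

```text
time_s: 24.48
tool_pos: [0.468, -0.0624, 0.1383]
ee_rot: [0.077, 1.57, -0.147]
wrist_force: [0.7, -0.8, -5.4]
width: 0.254
```

Run:
```python
from h import *
s=robot.get_state();S,o=shov(s);print(o+S@[.09,0,0],s["wrist_force"])
for z,p in[(.092,6),(.089,8),(.088,8),(.086,8)]:
    go(*tool_for((.4955,.149,z),81.8,p),s)
```

```text
[0.49586065 0.14920304 0.09724247] [ 0.66678472 -0.81071052 -5.38353463]
[-0.77, 0.23, -0.04] [0.0, 0.001, -0.061] n>=0.3
[-1.21, 0.41, -0.04] [0.0, 0.001, -0.095] n>=0.5
[-1.11, 0.41, -0.04] [0.0, 0.001, -0.095] n>=0.5
[-0.91, 0.42, -0.04] [0.0, 0.001, -0.095] n>=0.5
```

Call:
apply_moves([
  [[-0.7,0.2,0],[0,0,-0.06]],
  [[-1.2,0.4,0],[0,0,-0.095]],
  [[-1.1,0.4,0],[0,0,-0.095]],
  [[-1.0,0.4,0],[0,0,-0.095]],
  [[-1.0,0.4,0],[0,0,-0.095]],
])

```text
time_s: 25.1
tool_pos: [0.4693, -0.0575, 0.1485]
ee_rot: [0.006, 1.573, -0.221]
wrist_force: [-0.3, 0.6, 4.2]
width: 0.259
```

Run:
```python
from h import *
s=robot.get_state();S,o=shov(s);print(o+S@[.09,0,0],s["wrist_force"],s["ft_torque"])
for z,p in[(.086,10),(.085,14),(.084,18),(.084,22)]:
    go(*tool_for((.4955,.149,z),81.8,p),s)
```

```text
[0.49678972 0.14939268 0.08790435] [-0.33407668  0.59180814  4.18788873] [1.64356206 0.01337862 0.15625207]
[-0.61, 0.1, -0.09] [-0.001, 0.002, -0.038] n>=0.2
[-1.99, 0.45, -0.08] [-0.001, 0.002, -0.108] n>=0.6
[-3.35, 0.89, -0.08] [-0.001, 0.002, -0.177] n>=0.9
[-4.77, 1.42, -0.08] [-0.002, 0.002, -0.247] n>=1.3
```

The force went from -5.4 to +4.2 N, so the lip is pressing on the rim. Now I'll tilt about it.

Call:
apply_moves([
  [[-0.6,0.1,-0.05],[0,0,-0.038]],
  [[-1.3,0.3,-0.05],[0,0,-0.073]],
  [[-2.0,0.45,-0.05],[0,0,-0.108]],
  [[-2.7,0.67,-0.05],[0,0,-0.142]],
  [[-3.3,0.89,-0.05],[0,0,-0.177]],
])

```text
time_s: 25.72
tool_pos: [0.4713, -0.0455, 0.1826]
ee_rot: [-0.135, 1.571, -0.362]
wrist_force: [-2.9, -4.8, 15.2]
width: 0.258
```

Run:
```python
from h import *
s=robot.get_state();S,o=shov(s);print(o+S@[.09,0,0],np.degrees(np.arcsin(-S[2,0])),s["wrist_force"],s["ft_torque"],s["joints"].round(2))
for z,p in[(.085,19),(.084,23),(.083,27),(.083,31)]:
    go(*tool_for((.4955,.149,z),81.8,p),s)
```

```text
[0.49739669 0.14722966 0.08571582] 18.11766366925117 [-2.90448638 -4.83541563 15.20998394] [1.68803138 0.59747928 0.16542632] [ 0.01  0.19  1.75 -0.33  1.26 -1.31]
[-0.31, 0.21, -0.12] [-0.004, 0.004, -0.015] n>=0.1
[-1.7, 0.54, -0.12] [-0.004, 0.004, -0.085] n>=0.5
[-3.07, 0.97, -0.11] [-0.004, 0.004, -0.155] n>=0.8
[-4.5, 1.47, -0.11] [-0.004, 0.004, -0.225] n>=1.2
```

Call:
apply_moves([
  [[-0.7,0.25,-0.1],[0,0,-0.03]],
  [[-1.3,0.4,-0.1],[0,0,-0.06]],
  [[-1.9,0.55,-0.1],[0,0,-0.085]],
  [[-2.5,0.75,-0.1],[0,0,-0.12]],
  [[-3.2,1.0,-0.1],[0,0,-0.155]],
])

```text
time_s: 26.35
tool_pos: [0.4738, -0.028, 0.2133]
ee_rot: [-0.26, 1.561, -0.488]
wrist_force: [-1.8, -3.1, 17.2]
width: 0.258
```

Run:
```python
from h import *
s=robot.get_state();S,o=shov(s);print(o+S@[.09,0,0],np.degrees(np.arcsin(-S[2,0])),s["wrist_force"],s["ft_torque"],s["joints"].round(2))
for z,p in[(.085,30),(.085,34)]:
    go(*tool_for((.4965,.149,z),81.8,p),s)
im=robot.snapshot("scene");cv2.imwrite("pics/s2.png",cv2.resize(im[110:280,220:460,::-1],None,fx=3,fy=3,interpolation=2))
```

```text
[0.49795922 0.14709445 0.0867919 ] 27.22058582948855 [-1.83501722 -3.13769598 17.1638531 ] [1.00428293 0.92037946 0.18962063] [ 0.15  0.22  1.69 -0.46  1.4  -1.15]
[-0.95, 0.41, -0.01] [-0.006, 0.006, -0.048] n>=0.3
[-2.43, 0.76, -0.01] [-0.007, 0.006, -0.118] n>=0.6
```

View pics/s2.png

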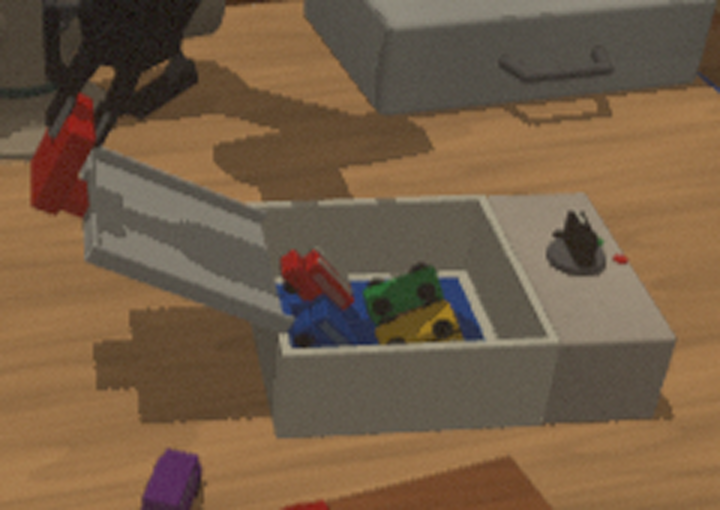

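All four vehicles have slid into the basket with the edge still on the rim. I'll hold there, then back away.

Call:
apply_moves([
  [[-0.5,0.2,0],[0,0,-0.03]],
  [[-0.9,0.4,0],[0,0,-0.05]],
  [[-0.9,0.4,0],[0,0,-0.05]],
  [[-0.9,0.4,0],[0,0,-0.05]],
  [[-0.9,0.4,0],[0,0,-0.05]],
])

```text
time_s: 27.02
tool_pos: [0.4757, -0.0205, 0.2224]
ee_rot: [-0.3, 1.555, -0.528]
wrist_force: [-1.8, -1.7, 15.7]
width: 0.258
```

Run:
```python
from h import *
s=robot.get_state();S,o=shov(s);print(o+S@[.09,0,0],np.degrees(np.arcsin(-S[2,0])),s["wrist_force"])
for l,z,p in[((.4955,.145),.115,28),((.493,.12),.14,18),((.487,.08),.14,0),((.487,.08),.14,-1)]:
    go(*tool_for((*l,z),81.8,p),s)
im=robot.snapshot("top");m=cv2.resize(im[170:275,110:300,::-1],None,fx=4,fy=4,interpolation=2);cv2.imwrite("pics/t3.png",m)
```

```text
[0.49926957 0.14785447 0.08704948] 30.148549416406077 [-1.80459698 -1.65319175 15.6836173 ]
[-1.44, -1.8, -0.12] [-0.007, 0.009, 0.038] n>=0.4
[1.45, -5.3, -0.01] [-0.007, 0.01, 0.212] n>=1.1
[10.11, -7.3, -0.09] [-0.005, 0.011, 0.526] n>=2.8
[10.46, -7.15, -0.1] [-0.005, 0.011, 0.544] n>=2.9
```

View pics/t3.png

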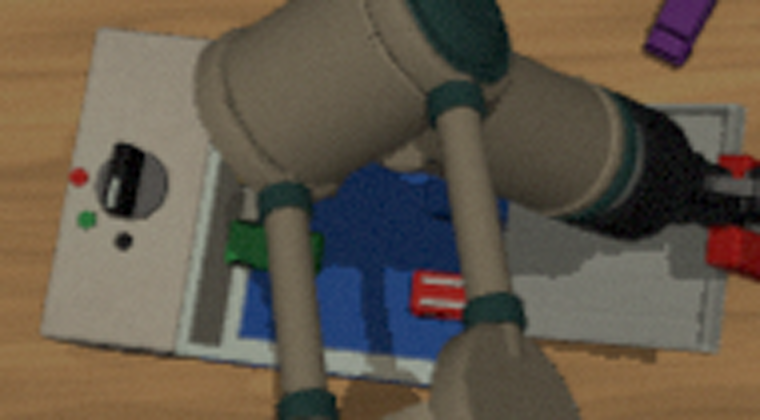

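The fire engine at (440,293) is now inside the basket and clear of the blade, so I'll take the shovel back.

Call:
apply_moves([
  [[-1.4,-1.8,0],[0,0,0.04]],
  [[0,-3.5,0],[0,0.01,0.12]],
  [[1.5,-5.3,0],[0,0.01,0.21]],
  [[6,-6.5,0],[0,0.01,0.37]],
  [[10.1,-7.3,-0.1],[0,0.01,0.52]],
])

```text
time_s: 27.7
tool_pos: [0.4586, -0.1348, 0.1713]
ee_rot: [0.113, 1.564, -0.119]
wrist_force: [-0.1, -0.1, -3.3]
width: 0.26
```

Run:
```python
from h import *
s=robot.get_state();S,o=shov(s);print(o,S.round(3),s["wrist_force"])
way((.46,-.13,.17,82),(.4355,-.294,.17,-8.1))
im=robot.snapshot("top")
import pickle
```

```text
[ 0.4745761  -0.01088736  0.13918835] [[ 0.147 -0.989 -0.004]
 [ 0.989  0.147  0.004]
 [-0.004 -0.004  1.   ]] [-0.10812749 -0.12053849 -3.31884707]
[0.12, 0.49, 0.06] [-0.008, 0.004, 0.004] n>=0.1
[0.18, -16.09, 0.05] [1.565, 0.006, -0.001] n>=8.4
```

Call:
apply_moves([
  [[0,-1.5,0],[0.12,0,0]],
  [[0,-3.5,0],[0.3,0,0]],
  [[0,-5.5,0],[0.48,0,0]],
  [[0,-7.5,0],[0.66,0,0]],
  [[0,-9.2,0],[0.82,0,0]],
])

```text
time_s: 28.38
tool_pos: [0.4388, -0.2361, 0.1672]
ee_rot: [0.76, 1.434, -0.776]
wrist_force: [0.4, 0.0, -2.4]
width: 0.261
```

Run:
```python
from h import *
way((.4347,-.2933,.17,-8.1),(.4347,-.2933,.08,-8.1))
```

```text
[-0.24, -3.5, 4.54] [0.728, 0.006, 0.008] n>=3.9
[8.76, -3.42, 4.52] [0.728, 0.006, 0.008] n>=3.9
```

Call:
apply_moves([
  [[-0.2,-0.8,1],[0.16,0,0]],
  [[-0.2,-1.6,2],[0.34,0,0]],
  [[-0.2,-2.6,3.3],[0.52,0.005,0.005]],
  [[1.5,-3.4,4.5],[0.7,0.006,0.008]],
  [[5,-3.5,4.5],[0.728,0.006,0.008]],
])

```text
time_s: 29.0
tool_pos: [0.4347, -0.2957, 0.1177]
ee_rot: [1.313, 1.134, -1.316]
wrist_force: [-0.3, 0.8, -3.5]
width: 0.264
```

Run:
```python
from h import *
way((.4347,-.2933,.05,-8.1))
S,o=shov();print(o,S.round(3))
im=robot.snapshot("top");cm=robot.camera_model("top");b=im[:,:,::-1].copy()
k=6;b=cv2.resize(b[155:275,335:445],None,fx=k,fy=k,interpolation=2)[:600]
def d(P,col):
    for p in P:
        q=(proj(cm,p)-[335,155]+.5)*k;cv2.circle(b,tuple(int(v) for v in q),4,col,1)
d([o+S@np.array(p) for p in[(-.137,-.035,.078),(-.137,.035,.078),(-.113,-.035,.078),(-.113,.035,.078),(-.09,-.082,.02),(-.09,.082,.02),(.09,-.082,.02),(.09,.082,.02)]],(0,255,0))
d([(*slot(x,y,(.536,-.305),-8.1),.004) for x in(-.145,.145) for y in(-.105,.105)],(0,255,255))
cv2.imwrite("pics/t4.png",b)
```

```text
[6.77, -0.04, -0.27] [-0.004, 0.004, -0.001] n>=1.1
[ 0.55873875 -0.31133686  0.08624082] [[ 0.99   0.144 -0.001]
 [-0.144  0.99   0.004]
 [ 0.001 -0.004  1.   ]]
```

View pics/t4.png

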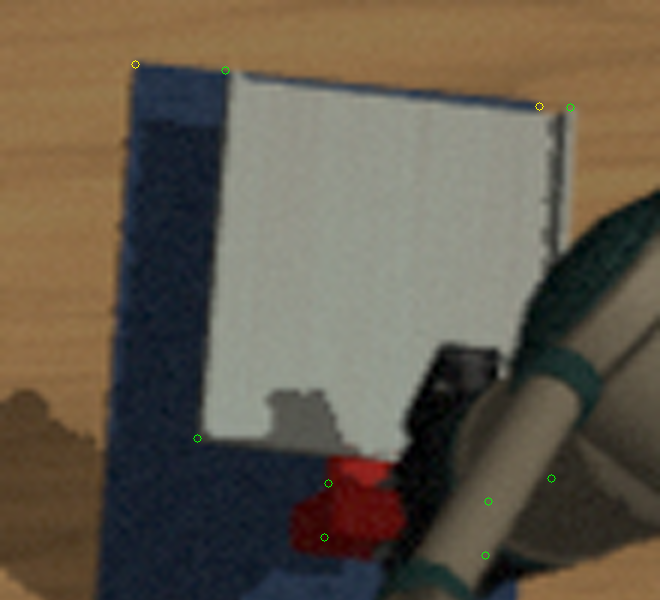

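The blade's corners are within about 1 px (2 mm) of the prediction, and so is the mat. I'll correct by 1.5 mm and lower.

Call:
apply_moves([
  [[3,0,-0.4],[-0.004,0.004,0]],
  [[5.5,0,-0.4],[-0.004,0.004,0]],
  [[7.3,0,-0.4],[-0.004,0.004,0]],
  [[7.9,0,-0.4],[-0.004,0.004,0]],
])

```text
time_s: 29.55
tool_pos: [0.4295, -0.2871, 0.0353]
ee_rot: [1.313, 1.155, -1.317]
wrist_force: [-12.4, 8.5, 50.0]
width: 0.255
```

Run:
```python
from h import *
s=robot.get_state();print(s["wrist_force"],s["ft_torque"]);way((.4347,-.2918,.0355,-8.1))
```

```text
[-12.39063648   8.54128872  49.97672659] [ 1.1499107   1.52669828 -0.10152999]
[-0.03, 0.58, 0.4] [0.001, -0.008, 0.013] n>=0.1
```

Call:
apply_moves([
  [[-0.4,0,0],[0,0,0]],
  [[-0.7,0.3,0.2],[0,0,0]],
  [[-0.7,0.58,0.4],[0,-0.008,0.013]],
  [[-0.7,0.58,0.4],[0,-0.008,0.013]],
])

```text
time_s: 30.05
tool_pos: [0.4346, -0.2918, 0.0419]
ee_rot: [1.312, 1.14, -1.312]
wrist_force: [-1.3, 0.5, -1.1]
width: 0.262
```

Run:
```python
from h import *
s=robot.get_state();print(s["wrist_force"],s["ft_torque"]);way((.4347,-.2918,.0355,-8.1))
S,o=shov(s);print(o)
im=robot.snapshot("top");cm=robot.camera_model("top");b=im[:,:,::-1].copy()
k=6;b=cv2.resize(b[155:275,335:445],None,fx=k,fy=k,interpolation=2)[:600]
for p in[(-.09,-.082,.02),(-.09,.082,.02),(.09,-.082,.02),(.09,.082,.02),(-.137,.035,.0)]:
    q=(proj(cm,[*slot(p[0],p[1],(.5588,-.3083),-8.1),p[2]+.004])-[335,155]+.5)*k;cv2.circle(b,tuple(int(v) for v in q),4,(0,255,0),1)
cv2.imwrite("pics/t5.png",b)
```

```text
[-1.2644054   0.49857929 -1.10668197] [0.0380567  0.18084984 0.01166215]
[0.64, 0.01, 0.0] [0.001, -0.0, 0.0] n>=0.1
[ 0.55870253 -0.30662699  0.01030313]
```

View pics/t5.png

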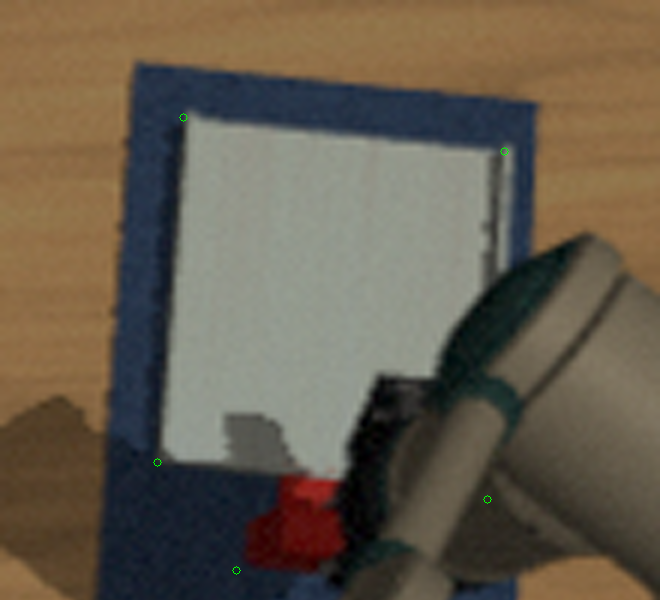

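Call:
apply_moves([
  [[-0.3,0,-0.2],[0,0,0]],
  [[-0.2,0,-0.2],[0,0,0]],
  [[0.1,0,-0.2],[0,0,0]],
  [[0.3,0,-0.2],[0,0,0]],
])

```text
time_s: 30.6
tool_pos: [0.4346, -0.2896, 0.0385]
ee_rot: [1.312, 1.141, -1.312]
wrist_force: [0.4, 0.4, -3.0]
width: 0.259
```

Call:
apply_moves([
  [[0.15,0,0],[0,0,0]],
  [[0.15,0,0],[0,0,0]],
])

```text
time_s: 30.85
tool_pos: [0.4344, -0.2895, 0.0368]
ee_rot: [1.312, 1.141, -1.312]
wrist_force: [0.6, 0.1, -2.9]
width: 0.256
```

Run:
```python
from h import *
s=robot.get_state();print(s["wrist_force"],s["ft_torque"],s["tool_pos"])
```

```text
[ 0.60148529  0.06025343 -2.93719725] [ 0.03421402  0.1800665  -0.00888387] [ 0.43439102 -0.28946656  0.03677756]
```

Call:
apply_moves([
  [[0.1,0,0],[0,0,0]],
  [[0.2,0,0],[0,0,0]],
  [[0.2,0,0],[0,0,0]],
])

```text
time_s: 31.22
tool_pos: [0.4345, -0.2897, 0.0355]
ee_rot: [1.311, 1.141, -1.312]
wrist_force: [-1.6, -0.2, 3.9]
width: 0.26
```

Call:
apply_moves([
  [[0,0,0],[0,0,0]],
  [[0,0,0],[0,0,0]],
  [[0,0,0],[0,0,0]],
], grip=0.2, squeeze=40)

```text
time_s: 31.6
tool_pos: [0.4347, -0.2898, 0.0354]
ee_rot: [1.312, 1.14, -1.312]
wrist_force: [-0.2, 0.2, 0.2]
width: 0.397
```

Call:
apply_moves([
  [[-2,0,0],[0,0,0]],
  [[-5,0,0],[0,0,0]],
  [[-9,0,0],[0,0,0]],
  [[-14,0,0],[0,0,0]],
  [[-19,0,0],[0,0,0]],
])

```text
time_s: 32.22
tool_pos: [0.4347, -0.2896, 0.2268]
ee_rot: [1.312, 1.141, -1.312]
wrist_force: [0.9, 0.4, -0.2]
width: 0.396
```

Run:
```python
from h import *
cs=robot.camera_model("scene")
# dial bar centre: axis = sanitiser (0,.165); rim-centre estimate (.4876,.150)+... and top picture
a=np.radians(-8.2);ux=np.array([np.cos(a),np.sin(a)]);uy=np.array([-np.sin(a),np.cos(a)])
m=(np.array([.3812,.1632])+[.6044,.1293])/2; m=(m+np.array([.4934,.1495]))/2;print("outer rim mid",m, "dial",m+uy*.28)
way((.50,.30,.28,-8),(.532,.42,.28,-8))
```

```text
outer rim mid [0.4931   0.147875] dial [0.5330361  0.42501234]
[-5.3, -1.76, -59.3] [-0.0, -0.0, 0.001] n>=9.5
[-5.29, -0.27, -71.63] [-0.0, -0.0, 0.001] n>=11.5
```

Call:
apply_moves([
  [[-1,0,-5],[-0.1,0,0]],
  [[-2,0,-11],[-0.26,0,0]],
  [[-3,0,-17],[-0.42,0,0]],
  [[-4,0,-23],[-0.58,0,0]],
  [[-5,0,-28],[-0.74,0,0]],
])

```text
time_s: 32.85
tool_pos: [0.4737, -0.0102, 0.2773]
ee_rot: [0.753, 1.437, -0.752]
wrist_force: [0.4, -0.7, -0.6]
width: 0.393
```

Run:
```python
from h import *
way((.51,.40,.27,82))
```

```text
[0.76, 26.35, -31.65] [-0.825, -0.0, -0.001] n>=6.6
```

Call:
apply_moves([
  [[0.1,3.5,-4],[-0.12,0,0]],
  [[0.2,7.2,-8.5],[-0.24,0,0]],
  [[0.3,11,-13],[-0.36,0,0]],
  [[0.4,14.8,-17.5],[-0.48,0,0]],
  [[0.5,18.5,-22],[-0.6,0,0]],
])

```text
time_s: 33.48
tool_pos: [0.5004, 0.278, 0.2724]
ee_rot: [0.283, 1.552, -0.282]
wrist_force: [0.6, -0.2, 0.5]
width: 0.399
```

Run:
```python
from h import *
way((.51,.40,.27,82))
```

```text
[0.25, 11.75, -3.41] [-0.221, 0.0, -0.001] n>=2.0
```

Call:
apply_moves([
  [[0,4,-1.2],[-0.1,0,0]],
  [[0,8,-2.3],[-0.2,0,0]],
  [[0,11,-3.2],[-0.22,0,0]],
  [[0.2,11.7,-3.4],[-0.22,0,0]],
])

```text
time_s: 33.98
tool_pos: [0.5097, 0.4013, 0.2696]
ee_rot: [0.109, 1.568, -0.108]
wrist_force: [-0.8, -0.5, -0.2]
width: 0.4
```

Run:
```python
from h import *
import pickle
s=robot.get_state();print(s["tool_pos"])
cm=robot.camera_model("wrist");im=robot.snapshot("wrist");b=im[:,:,::-1].copy();np.save("w8.npy",im);pickle.dump(cm,open("w8.pkl","wb"))
for p in((.533,.425,.129),(.5317,.4105,.129)):cv2.circle(b,tuple(int(v) for v in proj(cm,p)),3,(0,255,0),1)
t=cv2.resize(robot.snapshot("top")[155:275,335:445,::-1],None,fx=2,fy=2)
b[:240,:220]=t
cv2.imwrite("pics/w8.png",b)
```

```text
[0.50971498 0.40125858 0.2696401 ]
```

View pics/w8.png

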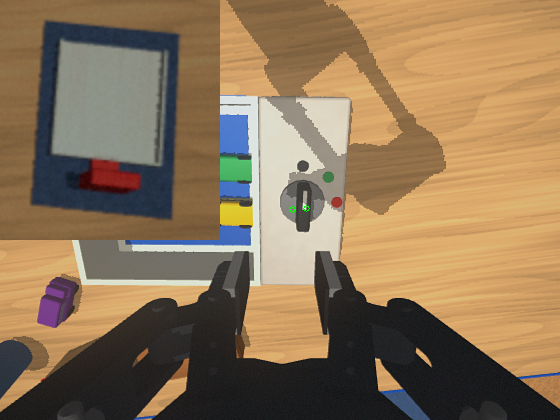

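The wrist view has the dial bar at (303,206), within 2 px of the prediction, with the green dot at (328,177). The inset shows the shovel lying in the middle of the mat.

Run:
```python
from look import *
import pickle
cm=pickle.load(open("w8.pkl","rb"));im=np.load("w8.npy")
print(ray(cm,(303,206),.129),ray(cm,(303,201),.098))
rects(im,cm,{"bar":((285,170,320,235),lambda h:h[...,2]<75)},.129)
way((.532,.4235,.16,82),(.532,.4235,.103,82))
```

```text
[0.52951913 0.4218413  0.129     ] [0.53345893 0.4235143  0.098     ]
bar [529.3 422.9] size [17.5 55. ] yaw -8.0
[10.95, 2.7, 1.89] [-0.0, -0.0, 0.001] n>=1.8
[16.65, 2.7, 1.89] [-0.0, -0.0, 0.001] n>=2.7
```

Call:
apply_moves([
  [[5,1.4,1],[0,0,0]],
  [[10,2.7,1.8],[0,0,0]],
  [[13.5,2.7,1.8],[0,0,0]],
  [[16,2.7,1.8],[0,0,0]],
  [[16.5,2.7,1.8],[0,0,0]],
])

```text
time_s: 34.7
tool_pos: [0.5301, 0.4214, 0.1027]
ee_rot: [0.108, 1.572, -0.114]
wrist_force: [0.0, -1.0, -0.1]
width: 0.398
```

Call:
apply_moves([
  [[0,0,0],[0,0,0]],
  [[0,0,0],[0,0,0]],
  [[0,0,0],[0,0,0]],
], grip=1, squeeze=40)

```text
time_s: 35.08
tool_pos: [0.5309, 0.4218, 0.104]
ee_rot: [0.109, 1.57, -0.113]
wrist_force: [0.7, 1.7, -0.2]
width: 0.148
```

Run:
```python
from h import *
p=robot.get_state()["tool_pos"]
way((*p,82-45.8))
```

```text
[0.0, 0.0, 0.0] [0.798, -0.001, 0.003] n>=4.3
```

Call:
apply_moves([
  [[0,0,0],[0.17,0,0]],
  [[0,0,0],[0.35,0,0]],
  [[0,0,0],[0.53,0,0]],
  [[0,0,0],[0.7,0,0]],
  [[0,0,0],[0.8,0,0]],
])

```text
time_s: 35.7
tool_pos: [0.5326, 0.4247, 0.1041]
ee_rot: [0.74, 1.442, -0.734]
wrist_force: [3.3, 6.0, -7.7]
width: 0.142
```

Call:
apply_moves([
  [[0,0,0],[0,0,0]],
  [[0,0,0],[0,0,0]],
])

```text
time_s: 35.95
tool_pos: [0.5327, 0.4248, 0.104]
ee_rot: [0.74, 1.442, -0.733]
wrist_force: [1.4, 2.5, -4.9]
width: 0.143
```

Run:
```python
from h import *
s=robot.get_state();M=R.from_rotvec(s["ee_rot"]).as_matrix();print(np.degrees(np.arctan2(M[1,1],M[0,1])),s["wrist_force"],s["ft_torque"],s["tool_pos"])
```

```text
35.89030132351739 [ 1.41973167  2.49626833 -4.88021592] [ 0.38251286 -0.13864701  0.02735251] [0.53269176 0.42480452 0.1039922 ]
```

Now I'll release the dial, go up, and check everything.

Call:
apply_moves([
  [[0,0,0],[0,0,0]],
  [[0,0,0],[0,0,0]],
  [[0,0,0],[0,0,0]],
], grip=0.2)

```text
time_s: 36.33
tool_pos: [0.5328, 0.4246, 0.1046]
ee_rot: [0.74, 1.441, -0.733]
wrist_force: [-0.2, -0.7, 0.4]
width: 0.403
```

Call:
apply_moves([
  [[-3,0,0],[0,0,0]],
  [[-7,0,0],[0,0,0]],
  [[-12,0,0],[0,0,0]],
  [[-16,0,-5],[0,0,0]],
  [[-18,0,-11],[0,0,0]],
])

```text
time_s: 36.95
tool_pos: [0.4699, 0.5118, 0.2876]
ee_rot: [0.746, 1.438, -0.731]
wrist_force: [0.9, -0.1, -0.1]
width: 0.398
```

Run:
```python
from look import *
cm=robot.camera_model("top");im=robot.snapshot("top");b=im[:,:,::-1].copy()
A=cv2.resize(b[160:270,115:250],None,fx=3.3,fy=3.3,interpolation=2);B=cv2.resize(b[160:270,345:440],None,fx=3.6,fy=3.6,interpolation=2)
for p in[(-.09,-.082,.02),(-.09,.082,.02),(.09,-.082,.02),(.09,.082,.02)]:
    q=(proj(cm,[*slot(p[0],p[1],(.5588,-.3083),-8.1),p[2]+.004])-[345,160]+.5)*3.6;cv2.circle(B,tuple(int(v) for v in q),3,(0,255,0),1)
W=np.zeros((400,A.shape[1]+B.shape[1],3),np.uint8);W[:A.shape[0],:A.shape[1]]=A;W[:B.shape[0],A.shape[1]:]=B
cv2.imwrite("pics/fin.png",W);print(robot.get_state()["tool_pos"],W.shape)
```

```text
[0.46363033 0.52011397 0.28962671] (400, 788, 3)
```

View pics/fin.png

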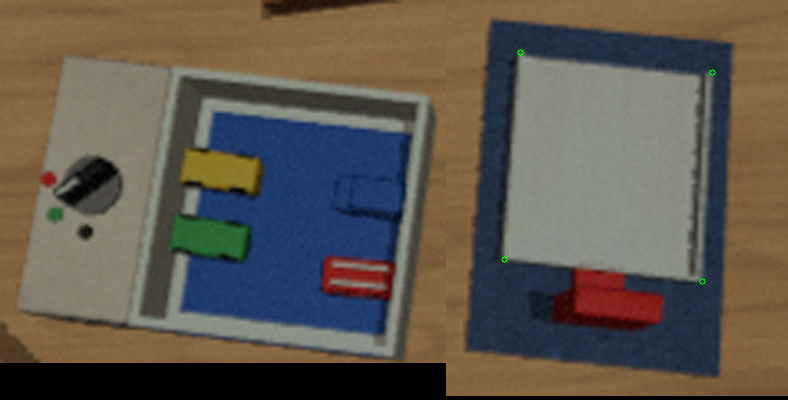

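The final view shows all four vehicles in the basket, the shovel flat on its mat within about 3 mm of the predicted corners, and the dial bar pointing at the green dot. I'll check the bar's angle in numbers, then hand in.

Run:
```python
from look import *
cm=robot.camera_model("top");im=robot.snapshot("top")
try: rects(im,cm,{"bar":((130,205,152,227),lambda h:h[...,2]<60)},.129)
except Exception as e: print(e)
s=robot.get_state();print(s["time_s"],s["wrist_force"].round(1));robot.job_done()
```

```text
bar [533.5 412.8] size [35.3 51. ] yaw -78.4
37.05 [ 0.6 -0.4  0.2]
the job is handed in; nothing more can be done
```

I put the four vehicles that were there (fire engine, van, truck and bus) on the shovel blade. I pressed the front edge on the free -y rim with about 10–20 N and tipped the shovel to about 30° until all four had slid into the basket. Then I laid the shovel back on its mat and turned the dial 0.8 rad clockwise. The job was handed in at 37 s.

**Last checks:**
- **Vehicles:** the final top picture shows all four in the basket.
- **Shovel:** it lies flat on its mat with its corners within about 3 mm of the middle position.
- **Dial:** the bar points about at the green dot by eye, at roughly 30° in the picture where 35° was expected. The gripper had followed the turn to within 1°.
- **Toy house, cup, case and look-alikes:** I didn't plan any contact with them, but I did not measure them again at the end.

**What disagreed or went wrong:**
- **Dial angle by mask:** my last colour-mask measurement of the bar gave -78°, where about -54° was expected. The mask was 35 mm wide for a 14 mm bar, so it had probably taken in the grey disc, and I trusted the picture and the gripper angle instead. I didn't take another close look at the dial.
- **Shovel on the mat:** the first lowering read a brief 50 N at the wrist through the held shovel. I lifted it, re-centred it and lowered it again gently.

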